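Put the bench tools back on their shadow pads

TASK

Set the harness bench in order: lay the red cutters, the yellow screwdriver and the black brush, and stand the green roll, each on the foam pad that shows its own outline, covering the outline, with the working end of each tool (jaws, blade, bristles) at the matching end of its outline. Leave the wire spool and the black tape roll among them where they are.

Things in the scene. Friction and masses are not known exactly. Their poses are not given: they have to be found in the camera images.
- cutters_grip (a point): Flush cutters with red handles and a bare metal head, 117 mm long, 51 mm across the handles, 13 mm thick, 90 g, lying flat and loose. The point is on the centre line, half-way up (6.5 mm), 76 mm from the jaw tips and 18 mm behind the middle of the length (the body's origin); handles here 51 mm apart outside: grasp here across both. Axes: -y to the working end, +y to the handle end, x across (closing direction of the grasp), z up.
- cutters_mark (a point): Point on the top face of the pad with the red cutters-shaped outline, right under where the cutters' grip point belongs; it lies 18 mm from the pad's middle towards the handles. Axes as the tool's when it lies right: -y to the working end, z up. Fixed dark grey foam pad, 56 x 150 mm, long side along y, 4 mm thick; the pads differ only in their outlines.
- screwdriver_grip (a point): Screwdriver with a yellow handle and thin steel blade, 137 mm long, about 45 g, lying loose. The point is the middle of the handle (74 mm long, 19 mm across), on its axis, 9.5 mm above the underside, 99 mm from the blade tip and 31 mm behind the middle of the length (the body's origin): grasp here across the handle. Axes: -y to the working end, +y to the handle end, x across (closing direction of the grasp), z up.
- screwdriver_mark (a point): Point on the top face of the pad with the yellow screwdriver-shaped outline, right under where the middle of the handle belongs; it lies 31 mm from the pad's middle towards the handle end. Axes as the tool's when it lies right: -y to the working end, z up. Fixed dark grey foam pad, 56 x 150 mm, long side along y, 4 mm thick; the pads differ only in their outlines.
- brush_grip (a point): Black antistatic brush with grey bristles, 138 mm long, about 30 g, lying loose with the bristles up. The point lies on the handle (12 mm wide, its top 10 mm above the table), 5.5 mm above the underside, 18 mm behind the middle of the length (the body's origin) and 87 mm from the bristle end: grasp here across the handle. The bristle head is 22 mm wide and up to 24 mm high. Axes: -y to the working end, +y to the handle end, x across (closing direction of the grasp), z up.
- brush_mark (a point): Point on the top face of the pad with the white brush-shaped outline (bar with a wider end), right under where the brush's grip point belongs; it lies 18 mm from the pad's middle towards the handle end. Axes as the tool's when it lies right: -y to the working end, z up. Fixed dark grey foam pad, 56 x 150 mm, long side along y, 4 mm thick; the pads differ only in their outlines.
- roll_grip (a point): Small solid green marking roll, standing upright and loose: a cylinder 37 mm in diameter and 45 mm high, about 60 g. The point is its centre, 22 mm above the underside. z is its axis, up.
- roll_mark (a point): Middle of the green disc (41 mm in diameter) printed on the top face of its pad, right under where the roll's axis belongs. Fixed dark grey foam pad, 56 x 150 mm, long side along y, 4 mm thick; the pads differ only in their outlines.
- spool_center (a point): Bystander, not to be disturbed: wire spool with black flanges, standing on one flange, 62 mm in diameter and 41 mm high, loose; the point is its centre.
- black_tape_center (a point): Bystander, not to be disturbed: black tape roll lying flat, 70 mm in diameter and 18 mm high, loose; the point is its centre.
Not all that is in view belongs to the job. Of the things that look like the part that bears cutters_grip, the larger one is meant.

How it is judged:
By the outcome, as a careful person would: the job done as asked, in the order asked, and still so for the second after the job is handed in, with the robot touching nothing.
It also fails if it takes over 104 s, if anything falls off the work surface, if the arm or the gripper's body presses on something with over 40 N, if the wrist force passes 120 N, or if a joint passes its speed limit or range.

ROBOT

A 6-joint arm with a two-finger parallel gripper is mounted at the origin on a cart in front of the work surface, level with it; the furniture and walls round the work are solid. World frame = base frame: x ahead of the robot, y to its left, z up, the work surface at z = 0. Lengths are in m, angles in rad, forces in N, time in s.
With the tool pointing down it reaches from about 0.375 to 0.9 m from the base axis. Payload 3.1 kg.
Tool frame: the origin (TCP) lies between the finger pads; the fingertips stand 25 mm ahead of it and the grasp point (between the pads) lies 6 mm ahead of it; x points along the fingers, y is the direction in which the jaws open and shut, and the axes are right-handed (so a half turn about x gives the same grasp; the last joint's range is limited). The gripper opens to 85 mm and grips with 20 to 120 N. Pads are 22 mm wide; open, the fingers measure 114 mm over their backs; the gripper's body (76 mm by 85 mm) begins 54 mm behind the grasp point. The pads swing forward as they close: fully open they stand 13 mm farther back than shut.
Start: joints at [1.093, 0.527, 1.433, -0, 1.181, -0.178], TCP at [0.184, 0.597, 0.256] pointing down, gripper open.
Joint ranges: [-3.08, 3.08], [-0.75, 2.2], [0.22, 2.44], [-1.43, 4.57], [0, 2.65], [-2.85, 2.85]. Speed limits (rad/s): [2.79, 2.79, 3.14, 3.14, 3.14, 3.14].

INTERFACE

Orientations are given as a unit quaternion [x, y, z, w].
In Python, from station import manip, viewer, workorder gives the robot as it stands.
- The arm moves only by the shell command python3 -m crank 'ROWS' [FORCE]. ROWS is JSON, one flat list of numbers, 5 for each row, row after row: the opening, from 0 (shut) to 1 (fully open), then the shift along the world's x, y, z in mm, then the turn about the world's z in rad. A call has 1 to 10 rows; each row is the pose to reach, as a shift and turn from the pose commanded when the call began; what a row does not reach only later rows make up. A row lasts 1/8 s, in which the tool goes at most 62.5 mm and 10.7 degrees, less where a joint would pass 70% of its speed; a pose out of reach is approached as far as the arm can. A call with a gripper value outside its range is refused whole. The fingers move at their own pace and stop on an object; FORCE is the grip in N (left out, the last holds). Time passes only in rows, so rows that repeat a pose let the fingers close. It gives the time, the measured TCP pose, the force and the opening at its end, in the units of the state.
- manip.sense(): the state, without advancing time (a new reading comes with each control period).
- viewer.snapshot(name): name is "side" or "top" or "wrist"; returns a dict with "img" (420x560x3 uint8, red, green, blue), "range_z" (420x560 float32, m along the optical axis (not along the pixel's ray), 0 where there is no reading), "fx", "fy", "cx", "cy" (pixels), "origin" and "attitude" of the camera in the world. Camera axes: x right, y down, z forward; pixel columns grow to the right and rows downward; lengths in m; the calibration is good to about 2 mm. A picture is of the moment at which its call begins.
- workorder.sign_off(): hands the job in, once; it reports no verdict.
The state is a dict: "t": time; "q": joint angles; "qd": joint speeds; "tau": joint torques, N m; "tcp_pos": TCP position; "tool_rot": TCP orientation; "force": force on the tool from outside, world axes, zero at the start; "ft_torque": the same for the moment, N m; "finger_gap": opening from 0.0 (shut) to 1.0 (fully open).
Only numpy, scipy, OpenCV 4.12 (cv2) and the standard library are available. Lean on these libraries where they do the work, as an engineer would, in place of code of your own. Each camera call takes 0.05 s, during which the arm holds its last target.

## Working session

There is one attempt and no reset: what is moved stays moved. The work goes in short steps, Python scripts to look and compute and a shell command to move; the robot and the scene stay as the last step left them, time stands still between calls to the robot, and variables do not carry over. Pictures are saved under pics/ and viewed, and the job is handed in when it is done.

```bash
ls; mkdir -p pics; cat > h.py <<'E'
import numpy as np, cv2
from station import manip, viewer, workorder
from scipy.spatial.transform import Rotation as R
def snap(n,save=None):
    s=viewer.snapshot(n)
    if save: cv2.imwrite('pics/'+save,s['img'][:,:,::-1])
    return s
def rot(s):
    a=np.array(s['attitude'],float)
    return a if a.shape==(3,3) else R.from_quat(a).as_matrix()
def onplane(s,uv,z):
    uv=np.atleast_2d(np.array(uv,float)); M=rot(s); o=np.array(s['origin'])
    d=np.c_[(uv[:,0]-s['cx'])/s['fx'],(uv[:,1]-s['cy'])/s['fy'],np.ones(len(uv))]@M.T
    return o+d*((z-o[2])/d[:,2])[:,None]
def cloud(s):
    v,u=np.mgrid[:420,:560]; Z=s['range_z']
    P=np.stack([(u-s['cx'])/s['fx']*Z,(v-s['cy'])/s['fy']*Z,Z],-1)@rot(s).T+np.array(s['origin'])
    P[Z<=0]=np.nan
    return P
E
python3 - <<'E'
from h import *
st=manip.sense(); print({k:np.round(v,3).tolist() for k,v in st.items()})
for n in ['top','side','wrist']:
    s=snap(n,n+'0.png'); print(n,s['fx'],s['cx'],s['cy'],s['origin'],np.round(s['attitude'],4).tolist())
E
```

```text
pics
{'t': 0.0, 'q': [1.093, 0.529, 1.434, 0.0, 1.181, -0.178], 'qd': [-0.001, -0.0, 0.002, -0.001, -0.0, 0.001], 'tau': [-0.001, -44.235, -17.802, -0.0, 0.008, 0.0], 'tcp_pos': [0.184, 0.597, 0.255], 'tool_rot': [0.105, 0.699, -0.106, 0.699], 'force': [0.089, -1.139, -0.017], 'ft_torque': [-0.015, -0.017, -0.058], 'finger_gap': 1.003}
top 506.0041657398128 275.7986015759181 210.00763257021993 [0.34796722 0.01124513 1.19500373] [0.7145, -0.696, 0.0582, -0.0421]
side 381.84809534702725 277.23074121006306 210.23670139279574 [ 0.29743107 -0.68403663  0.58250868] [0.8844, -0.121, 0.0678, -0.4455]
wrist 300.8797316608011 280.05844665348775 205.09078837879306 [0.10753641 0.62059982 0.37306805] [0.7941, 0.5871, 0.0925, 0.1274]
```

View pics/top0.png

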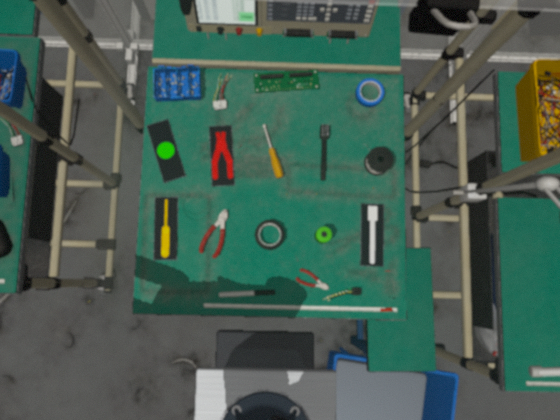

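View pics/side0.png

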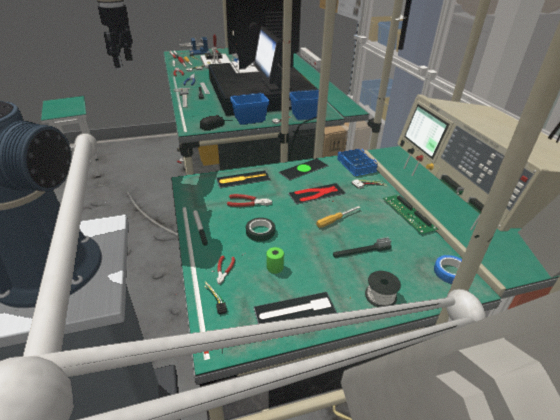

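View pics/wrist0.png

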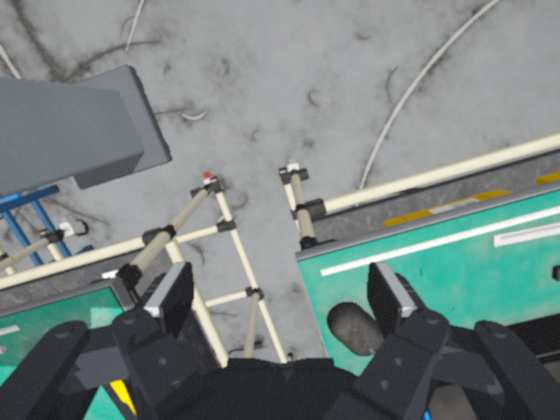

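The top view shows the pads at px (165,150) green, (222,155) red, (166,228) yellow and (371,235) white. The tools are the large cutters (214,232), screwdriver (273,152), brush (323,150) and roll (324,234). The bystanders are the spool (379,160) and the tape (270,234). Next I measure them.

```bash
cat > m.py <<'E'
from h import *
def comp(mask,s,roi,z,name):
    m=np.zeros_like(mask,np.uint8); u0,v0,u1,v1=roi; m[v0:v1,u0:u1]=mask[v0:v1,u0:u1]
    n,l,st,c=cv2.connectedComponentsWithStats(m)
    k=1+np.argmax(st[1:,4]); v,u=np.where(l==k)
    P=onplane(s,np.c_[u,v],z)[:,:2]; r=cv2.minAreaRect((P*1000).astype(np.float32))
    mu=P.mean(0); w,V=np.linalg.eigh(np.cov((P-mu).T)); a=V[:,1]
    t=(P-mu)@a; x=(P-mu)@V[:,0]
    print(name,'n',len(u),'mean',np.round(mu*1000,1),'rectc',np.round(r[0],1),'size',np.round(r[1],1),'axis deg',round(np.degrees(np.arctan2(a[1],a[0])),1),'t',np.round([t.min()*1000,t.max()*1000]))
    return P
E
python3 - <<'E'
from m import *
s=snap('top'); im=s['img']; cv2.imwrite('pics/top_big.png',cv2.resize(im[55:320,130:410,::-1],(800,757),interpolation=cv2.INTER_CUBIC)[:600]);
cv2.imwrite('pics/top_big2.png',cv2.resize(im[190:320,130:410,::-1],(800,371),interpolation=cv2.INTER_CUBIC))
hsv=cv2.cvtColor(im,cv2.COLOR_RGB2HSV); H,S,V=[hsv[...,i].astype(int) for i in range(3)]
red=((H<8)|(H>172))&(S>140)&(V>90)
yel=(H>15)&(H<35)&(S>140)&(V>120)
grn=(H>40)&(H<75)&(S>150)&(V>130)
dark=(V<75)
P=cloud(s)
comp(red,s,(205,125,240,190),.004,'cutpad red')
comp(red,s,(190,200,235,262),.0065,'cutters red')
comp(yel,s,(150,190,185,265),.004,'sdpad yel')
comp(((H>10)&(H<30)&(S>120)&(V>120)),s,(255,120,290,185),.0095,'screwdriver')
comp(grn,s,(145,120,190,185),.004,'rollpad')
comp((H>35)&(H<60)&(S>150)&(V>90),s,(305,215,345,255),.045,'roll')
comp((S<60)&(V>150),s,(355,195,390,275),.004,'brushpad white')
comp(dark,s,(310,118,340,185),.008,'brush')
comp(dark,s,(250,215,295,255),.018,'tape')
comp(dark,s,(358,140,400,180),.041,'spool')
for nm,roi in dict(cutpad=(200,115,245,195),sdpad=(145,190,185,265),rollpad=(140,115,195,190),brushpad=(352,195,392,275)).items():
    comp(((V<80)|red|yel|grn|((S<60)&(V>150))),s,roi,.004,nm)
print('z table', np.nanmedian(P[180:200,190:250,2]))
for uv in [(324,234),(379,160),(323,130),(323,165),(214,240),(277,165),(222,150),(166,150)]:
    print(uv,np.round(P[uv[1],uv[0]],3))
E
```

```text
cutpad red n 613 mean [647.1 120.4] rectc [649.3 119. ] size [118.6  48. ] axis deg -175.2 t [-62.  57.]
cutters red n 91 mean [434.8 116. ] rectc [435.4 116.2] size [11.9 65. ] axis deg 164.8 t [-33.  32.]
sdpad yel n 375 mean [456.1 244.8] rectc [469.  245.8] size [137.3  18.7] axis deg -177.9 t [-82.  56.]
screwdriver n 201 mean [630.7  -9. ] rectc [632.8  -8.5] size [73.7 18.2] axis deg -162.3 t [-39.  35.]
rollpad n 231 mean [657.1 255.5] rectc [657.  255.1] size [40.2 39.1] axis deg -172.3 t [-20.  20.]
roll n 183 mean [ 459.6 -122.8] rectc [ 459.8 -122.9] size [33.8 36. ] axis deg 128.1 t [-19.  18.]
brushpad white n 343 mean [ 475.7 -243.6] rectc [ 466.8 -243.7] size [ 19.2 136. ] axis deg 179.8 t [-59.  77.]
brush n 249 mean [ 655.8 -125.2] rectc [ 661.8 -126.8] size [131.4  19.5] axis deg -179.6 t [-72.  60.]
tape n 221 mean [459.7  -6.8] rectc [460.3  -2. ] size [66.1 71.1] axis deg 129.2 t [-32.  40.]
spool n 547 mean [ 641.2 -256.6] rectc [ 641.5 -256.6] size [61.4 60.8] axis deg 89.5 t [-32.  35.]
cutpad n 1256 mean [649.2 120.4] rectc [648.7 120.3] size [148.2  54.7] axis deg -175.2 t [-74.  75.]
sdpad n 1307 mean [469.1 244.7] rectc [469.5 244.7] size [146.7  53.8] axis deg -177.8 t [-74.  73.]
rollpad n 1264 mean [656.3 254.6] rectc [656.7 254.6] size [147.   53.7] axis deg -160.5 t [-74.  73.]
brushpad n 764 mean [ 467.9 -253.4] rectc [ 467.2 -252.1] size [ 36.1 145.9] axis deg -179.4 t [-72.  74.]
z table 0.0019495228067492043
(324, 234) [ 0.46  -0.124  0.048]
(379, 160) [ 0.646 -0.26   0.01 ]
(323, 130) [ 0.716 -0.123  0.013]
(323, 165) [ 0.629 -0.124  0.015]
(214, 240) [0.443 0.13  0.001]
(277, 165) [ 0.624 -0.014  0.021]
(222, 150) [0.661 0.119 0.006]
(166, 150) [0.657 0.254 0.004]
```

```bash
python3 - <<'E'
from h import *
for n in ['top','side']:
    P=cloud(snap(n)).reshape(-1,3)
    m=(P[:,2]>0.06)&(P[:,0]>0.1)&(P[:,0]<1.0)&(abs(P[:,1])<.8)
    Q=P[m]; 
    k,c=np.unique(np.round(Q/0.1).astype(int),axis=0,return_counts=True)
    print(n); print([(a.tolist(),int(b)) for a,b in zip(k,c) if b>15])
E
```

```text
top
[([1, 0, 3], 59), ([2, -4, 4], 45), ([2, -4, 5], 251), ([5, -5, 2], 48), ([5, -5, 3], 434), ([5, -1, 9], 342), ([5, -1, 10], 2909), ([5, 0, 10], 537), ([5, 1, 9], 99), ([5, 1, 10], 75), ([6, -6, 1], 47), ([6, -5, 1], 335), ([6, -5, 2], 432), ([6, -5, 3], 175), ([6, 6, 1], 81), ([7, -7, 1], 71), ([7, -6, 1], 593), ([7, -3, 1], 209), ([7, -3, 2], 302), ([7, -3, 3], 420), ([7, -3, 4], 570), ([7, -3, 5], 815), ([7, -3, 6], 154), ([7, 3, 1], 208), ([7, 3, 2], 304), ([7, 3, 3], 417), ([7, 3, 4], 578), ([7, 3, 5], 783), ([7, 6, 1], 350), ([7, 6, 2], 163), ([8, -7, 1], 102), ([8, -6, 1], 707), ([8, 6, 1], 235), ([9, -7, 1], 89), ([9, -6, 1], 284), ([9, -2, 1], 642), ([9, -2, 2], 363), ([9, -1, 1], 966), ([9, -1, 2], 532), ([9, 0, 1], 959), ([9, 0, 2], 554), ([9, 1, 1], 900), ([9, 1, 2], 618), ([9, 2, 1], 451), ([9, 2, 2], 190), ([9, 6, 1], 135)]
side
[([1, 0, 2], 125), ([1, 0, 3], 686), ([1, 6, 4], 21), ([2, -6, 5], 4108), ([2, -5, 5], 2374), ([2, -4, 4], 111), ([2, -4, 5], 638), ([2, 5, 3], 339), ([2, 6, 2], 19), ([2, 6, 3], 437), ([2, 6, 4], 721), ([2, 7, 3], 41), ([3, -7, 5], 9859), (
[... 445 characters left out ...]
1443), ([7, -3, 5], 603), ([7, 3, 1], 246), ([7, 3, 2], 315), ([7, 3, 3], 374), ([7, 3, 4], 400), ([7, 5, 2], 19), ([7, 5, 3], 29), ([7, 6, 1], 226), ([7, 6, 2], 218), ([7, 6, 3], 252), ([7, 6, 4], 170), ([7, 7, 1], 349), ([7, 7, 2], 372), ([7, 7, 3], 100), ([7, 8, 1], 121), ([7, 8, 2], 118), ([7, 8, 3], 37), ([8, 6, 1], 116), ([8, 7, 1], 266), ([8, 8, 1], 75), ([9, -2, 1], 528), ([9, -2, 2], 447), ([9, -1, 1], 1146), ([9, -1, 2], 1025), ([9, 0, 1], 885), ([9, 0, 2], 865), ([9, 1, 1], 683), ([9, 1, 2], 704), ([9, 2, 1], 284), ([9, 2, 2], 246), ([9, 7, 1], 30), ([9, 8, 1], 18), ([10, -2, 1], 436), ([10, -2, 2], 683), ([10, -1, 2], 309), ([10, 0, 2], 323), ([10, 1, 2], 235), ([10, 2, 2], 117)]
```

View pics/top_big.png

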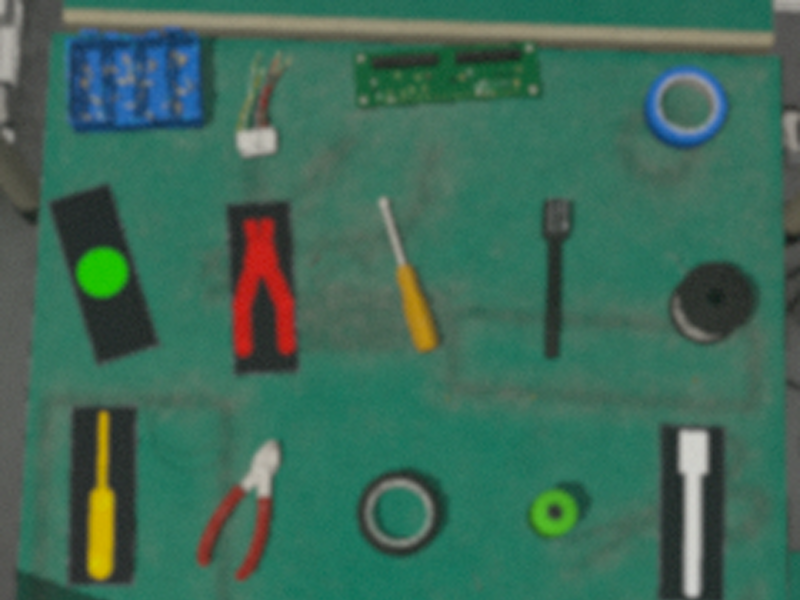

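View pics/top_big2.png

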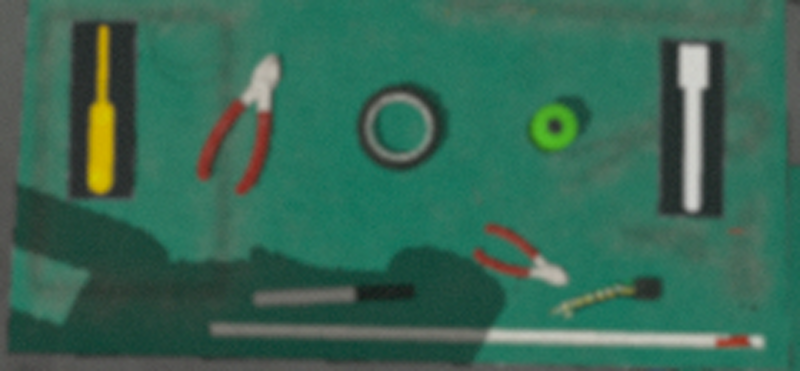

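```bash
python3 - <<'E'
from h import *
for n in ['top','side']:
    P=cloud(snap(n)).reshape(-1,3)
    for sy in (-1,1):
      m=(P[:,2]>0.06)&(P[:,2]<.6)&(P[:,0]>0.6)&(P[:,0]<.85)&(P[:,1]*sy<.45)&(P[:,1]*sy>.2)
      Q=P[m]
      for z in np.arange(.1,.6,.1):
        q=Q[abs(Q[:,2]-z)<.03]
        if len(q): print(n,sy,round(z,1),np.round(np.percentile(q,[2,50,98],axis=0)[:,:2],3).tolist())
    Q=P[(P[:,2]>.06)&(P[:,2]<.6)&(P[:,0]>.35)&(P[:,0]<.8)&(abs(P[:,1])<.6)]
    print(n,Q[:,1][abs(Q[:,1])<.6].min(),Q[:,1].max())
E
```

```text
top -1 0.1 [[0.716, -0.345], [0.72, -0.329], [0.737, -0.325]]
top -1 0.2 [[0.716, -0.348], [0.72, -0.33], [0.736, -0.325]]
top -1 0.3 [[0.716, -0.347], [0.72, -0.33], [0.736, -0.325]]
top -1 0.4 [[0.716, -0.347], [0.72, -0.33], [0.736, -0.325]]
top -1 0.5 [[0.716, -0.346], [0.72, -0.33], [0.737, -0.326]]
top 1 0.1 [[0.716, 0.315], [0.719, 0.32], [0.735, 0.336]]
top 1 0.2 [[0.716, 0.315], [0.719, 0.319], [0.736, 0.335]]
top 1 0.3 [[0.716, 0.315], [0.719, 0.32], [0.735, 0.336]]
top 1 0.4 [[0.716, 0.315], [0.719, 0.319], [0.736, 0.336]]
top 1 0.5 [[0.716, 0.315], [0.719, 0.319], [0.735, 0.336]]
top -0.5999699411659826 0.5998696889768239
side -1 0.1 [[0.716, -0.352], [0.718, -0.346], [0.736, -0.331]]
side -1 0.2 [[0.716, -0.352], [0.719, -0.347], [0.736, -0.331]]
side -1 0.3 [[0.716, -0.352], [0.719, -0.347], [0.736, -0.331]]
side -1 0.4 [[0.716, -0.352], [0.719, -0.347], [0.737, -0.331]]
side -1 0.5 [[0.715, -0.347], [0.717, -0.337], [0.72, -0.329]]
side 1 0.1 [[0.716, 0.312], [0.724, 0.317], [0.739, 0.331]]
side 1 0.2 [[0.716, 0.313], [0.725, 0.318], [0.74, 0.331]]
side 1 0.3 [[0.716, 0.312], [0.724, 0.317], [0.739, 0.33]]
side 1 0.4 [[0.716, 0.313], [0.724, 0.318], [0.74, 0.33]]
side -0.5923414343057092 0.5999837204368059
```

```bash
python3 - <<'E'
from m import *
st=manip.sense(); print(np.round(R.from_quat(st['tool_rot']).as_matrix(),3))
s=snap('top'); im=s['img']; P=cloud(s)
m=(abs(P[...,0]-.5)<.06)&(abs(P[...,1]+.1)<.1)&(P[...,2]>.85); v,u=np.where(m); print('lamp?',u.min(),u.max(),v.min(),v.max(),len(u))
hsv=cv2.cvtColor(im,cv2.COLOR_RGB2HSV); H,S,V=[hsv[...,i].astype(int) for i in range(3)]
obj=~((H>65)&(H<100)&(S>70))
pts={}
for nm,roi,z in [('cutters',(190,200,235,262),.0065),('sd',(255,118,290,185),.008),('brush',(310,118,340,185),.008)]:
    Q=comp(obj,s,roi,z,nm)
    mm=np.zeros_like(H,np.uint8); mm[roi[1]:roi[3],roi[0]:roi[2]]=obj[roi[1]:roi[3],roi[0]:roi[2]]*255
    cv2.imwrite(f'pics/m_{nm}.png',cv2.resize(mm[roi[1]:roi[3],roi[0]:roi[2]],None,fx=6,fy=6,interpolation=0))
red=((H<10)|(H>172))&(S>110)&(V>60)
m2=np.zeros_like(H,np.uint8); m2[200:262,190:235]=red[200:262,190:235]
n,l,stt,c=cv2.connectedComponentsWithStats(m2)
for k in range(1,n):
    if stt[k,4]>20:
        v,u=np.where(l==k); Q=onplane(s,np.c_[u,v],.0065)*1000; q=Q[:,:2]; a=q.mean(0); w,Vv=np.linalg.eigh(np.cov((q-a).T)); d=Vv[:,1]*np.sign(Vv[0,1]); t=(q-a)@d
        print('handle',np.round(a,1),'dir',np.round(np.degrees(np.arctan2(d[1],d[0])),1),'ends',np.round(a+d*t.min(),1),np.round(a+d*t.max(),1),len(u))
E
```

```text
[[-0.     0.294  0.956]
 [-0.     0.956 -0.294]
 [-1.    -0.    -0.   ]]
lamp? 294 559 0 36 3702
cutters n 587 mean [457.9 127.1] rectc [461.7 125.8] size [ 53.2 119.2] axis deg 160.0 t [-64.  55.]
sd n 731 mean [648.3   0.9] rectc [654.3  11.9] size [138.1  65.9] axis deg -156.7 t [-82.  58.]
brush n 214 mean [ 678.8 -126.3] rectc [ 664.6 -127.9] size [136.7  17.1] axis deg 178.4 t [-54.  83.]
handle [447.1 148.8] dir -25.1 ends [416.4 163.2] [477.8 134.4] 117
handle [434.8 116.2] dir -15.0 ends [401.9 125. ] [467.4 107.4] 115
```

```bash
python3 -m crank '[1,26,-47,-10,-0.01, 1,52,-93,-20,-0.02, 1,78,-140,-30,-0.03, 1,104,-186,-40,-0.04, 1,130,-233,-50,-0.05, 1,157,-280,-60,-0.058, 1,183,-326,-70,-0.058, 1,209,-373,-80,-0.058, 1,235,-419,-80,-0.058, 1,261,-466,-80,-0.058]' 30
python3 -m crank '[1,0,0,0,0, 1,0,0,0,0]'
python3 - <<'E'
from h import *
st=manip.sense(); print(st['t'],np.round(st['q'],3),np.round(st['tcp_pos'],4)); s=snap('wrist','w1.png')
M=R.from_quat(st['tool_rot']).as_matrix(); print(np.degrees(np.arctan2(M[1,1],M[0,1]))-90, np.round(M[:,0],3))
E
```

```text
t: 1.7
tcp_pos: [0.446, 0.1297, 0.1764]
tool_rot: [0.126, 0.696, -0.125, 0.696]
force: [0.2, 0.8, 0.3]
finger_gap: 0.998
t: 1.95
tcp_pos: [0.4446, 0.1313, 0.1763]
tool_rot: [0.126, 0.696, -0.126, 0.696]
force: [-0.9, 0.3, -0.2]
finger_gap: 0.999
1.95 [ 0.045  0.445  1.909  0.     0.789 -1.168] [0.4446 0.1313 0.1763]
-20.502362030073343 [-0.001  0.    -1.   ]
```

View pics/w1.png

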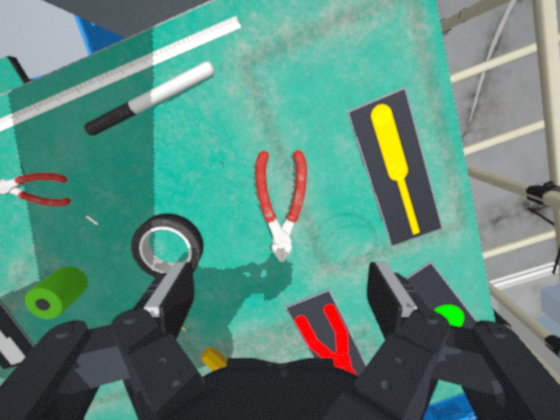

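The wrist view shows the cutters with handle ends at (263,153) and (299,153) and jaw tips at (281,260). They stand nearly straight between the fingers. I measure all four marks and the cutters from here.

```bash
python3 - <<'E'
from m import *
s=snap('wrist'); im=s['img']
hsv=cv2.cvtColor(im,cv2.COLOR_RGB2HSV); H,S,V=[hsv[...,i].astype(int) for i in range(3)]
red=((H<10)|(H>172))&(S>110)&(V>60)
obj=~((H>65)&(H<100)&(S>70))
comp(obj,s,(235,140,330,266),.0065,'cutters all')
comp(red,s,(235,140,330,250),.0065,'cutters red')
m2=np.zeros_like(H,np.uint8); m2[140:250,235:330]=red[140:250,235:330]
n,l,stt,c=cv2.connectedComponentsWithStats(m2)
for k in range(1,n):
    if stt[k,4]>40:
        v,u=np.where(l==k); q=onplane(s,np.c_[u,v],.0065)[:,:2]*1000; a=q.mean(0); w,Vv=np.linalg.eigh(np.cov((q-a).T)); d=Vv[:,1]*np.sign(Vv[0,1]); t=(q-a)@d
        print('handle',np.round(a,1),'dir',np.round(np.degrees(np.arctan2(d[1],d[0])),1),np.round(a+d*t.min(),1),np.round(a+d*t.max(),1))
print(onplane(s,[(281,261),(281,153),(281,191)],.0065)*1000)
yel=(H>15)&(H<35)&(S>140)&(V>120)
comp(yel,s,(350,90,440,250),.004,'sdpad yel')
comp(((V<90)&(S<110))|yel,s,(340,80,445,250),.004,'sdpad')
P=cloud(s); print(np.round(P[120,230],3),np.round(P[165,385],3),np.round(P[170,264],3))
E
```

```text
cutters all n 2794 mean [455.3 129.1] rectc [461.8 126.1] size [ 50.8 119.6] axis deg 160.1 t [-67.  52.]
cutters red n 720 mean [445.7 149.7] rectc [446.6 148.9] size [14.9 72.4] axis deg 154.6 t [-37.  35.]
handle [445.7 149.7] dir -25.4 [414.1 164.7] [479.4 133.7]
handle [433.4 117.6] dir -14.6 [400.7 126.1] [469.9 108. ]
[[516.74357018 105.91216124   6.5       ]
 [408.83662972 145.86158738   6.5       ]
 [443.96285885 132.85711621   6.5       ]]
sdpad yel n 2078 mean [451.6 245.5] rectc [468.5 246. ] size [138.9  19.7] axis deg -178.0 t [-86.  53.]
sdpad n 7233 mean [463.4 245.5] rectc [468.2 245.2] size [143.8  51.1] axis deg -178.0 t [-77.  67.]
[0.364 0.111 0.001] [0.456 0.237 0.002] [0.418 0.125 0.01 ]
```

```bash
python3 -m crank '[1,0,1,-40,0.008, 1,0,1,-80,0.008, 1,0,1,-115,0.008, 1,0,1,-138,0.008, 1,0,1,-148,0.008, 1,0,1,-148,0.008]'
python3 - <<'E'
from h import *
s=snap('side'); cv2.imwrite('pics/s1.png',cv2.resize(s['img'][150:270,180:340,::-1],(800,600),interpolation=cv2.INTER_CUBIC))
P=cloud(s); Q=P.reshape(-1,3); m=(abs(Q[:,0]-.445)<.06)&(abs(Q[:,1]-.132)<.08)&(Q[:,2]<.06); hsv=cv2.cvtColor(s['img'],cv2.COLOR_RGB2HSV).reshape(-1,3)
d=m&(hsv[:,2]<60)
print(d.sum(), np.percentile(Q[d][:,2],[1,5,20,50]) if d.sum() else '')
E
```

```text
t: 2.8
tcp_pos: [0.4444, 0.133, 0.0281]
tool_rot: [0.122, 0.697, -0.122, 0.696]
force: [-0.0, 0.6, -0.0]
finger_gap: 1.002
64 [0.02011003 0.02451167 0.03015918 0.03676055]
```

View pics/s1.png

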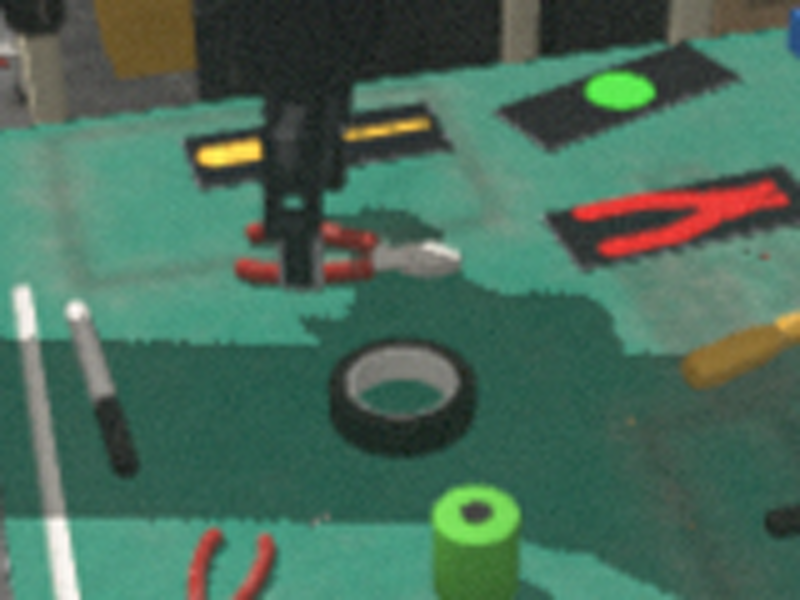

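The side view shows the finger astride the handles at px (300,260) of the crop, with its tip about 15 mm above the bench while open. I go 5 mm lower and close.

```bash
python3 -m crank '[1,0,0,-5,0, 0.5,0,0,-5,0, 0.4,0,0,-5,0, 0.4,0,0,-5,0, 0.4,0,0,-5,0, 0.4,0,0,-5,0, 0.4,0,0,-5,0]' 40
python3 -m crank '[0.4,0,0,0,0, 0.4,0,0,0,0]'
python3 - <<'E'
from h import *
s=snap('side'); cv2.imwrite('pics/s2.png',cv2.resize(s['img'][150:270,180:340,::-1],(800,600),interpolation=cv2.INTER_CUBIC))
E
```

```text
t: 3.72
tcp_pos: [0.4452, 0.1322, 0.0241]
tool_rot: [0.123, 0.696, -0.123, 0.697]
force: [0.3, 0.7, 6.1]
finger_gap: 0.555
t: 3.98
tcp_pos: [0.4452, 0.1322, 0.0241]
tool_rot: [0.123, 0.696, -0.123, 0.697]
force: [-1.1, 0.2, 6.0]
finger_gap: 0.547
```

View pics/s2.png

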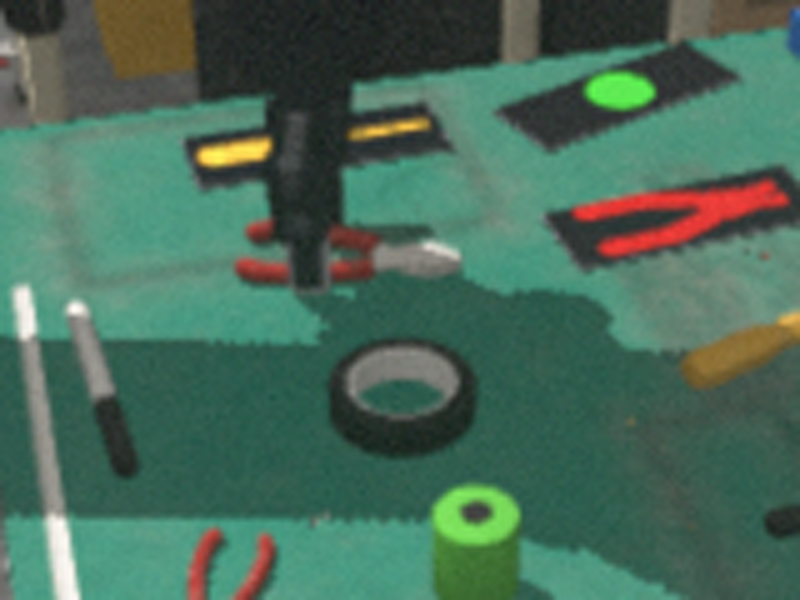

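```bash
python3 -m crank '[0.4,0,0,30,0, 0.4,0,0,70,0.05, 0.4,30,-2,80,0.2, 0.4,70,-5,80,0.3, 0.4,110,-8,80,0.433, 0.4,150,-11,80,0.433, 0.4,178,-13,80,0.433, 0.4,185.6,-13.4,80,0.433, 0.4,185.6,-13.4,80,0.433]'
python3 - <<'E'
from m import *
st=manip.sense(); print(np.round(st['tcp_pos'],4)); M=R.from_quat(st['tool_rot']).as_matrix(); print(np.degrees(np.arctan2(M[1,1],M[0,1]))-90)
s=snap('wrist','w2.png'); t=snap('top','t2.png')
E
```

```text
t: 5.15
tcp_pos: [0.6294, 0.1188, 0.1029]
tool_rot: [-0.03, 0.707, 0.03, 0.706]
force: [-0.6, -0.8, -0.5]
finger_gap: 0.546
[0.6294 0.1188 0.1029]
4.81205978824768
```

View pics/w2.png

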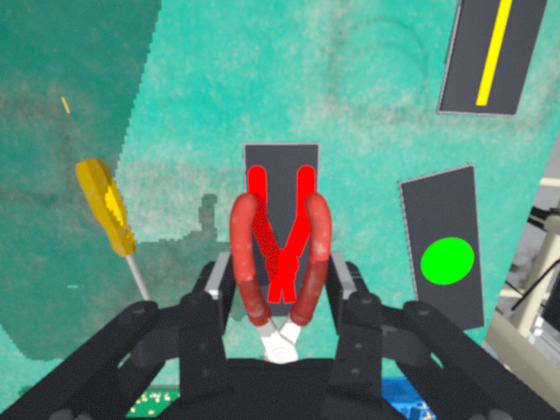

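View pics/t2.png

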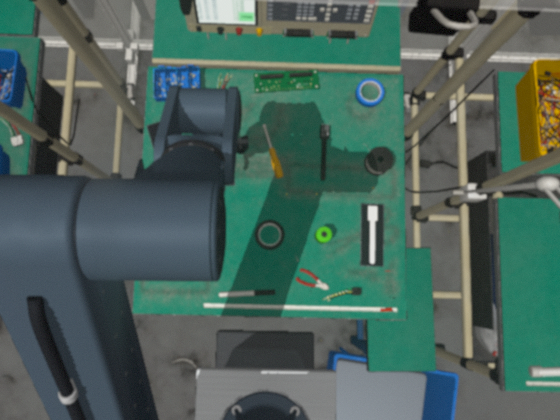

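The wrist view shows the cutters held level, with handle ends at (246,195) and (318,195). The red outline below has its handle ends at (258,168) and (307,168). I measure both.

```bash
python3 - <<'E'
from m import *
s=snap('wrist'); im=s['img']; st=manip.sense(); print(np.round(st['tcp_pos'],4))
hsv=cv2.cvtColor(im,cv2.COLOR_RGB2HSV); H,S,V=[hsv[...,i].astype(int) for i in range(3)]
pad=(V<90)&(S<110)
# pad top edge (handle end) line and sides
red=((H<10)|(H>172))&(S>110)
m=((pad|red)&(np.arange(420)[:,None]<192)&(np.arange(420)[:,None]>130))
Q=comp(m,s,(235,130,330,192),.004,'pad part')
# side edges per row
L=[];Rr=[]
for v in range(150,190):
    u=np.where(m[v,235:330])[0]+235; L.append((u.min(),v)); Rr.append((u.max(),v))
for e in (L,Rr):
    p=onplane(s,e,.004)[:,:2]*1000; f=np.polyfit(p[:,0],p[:,1],1); print('edge slope deg',np.degrees(np.arctan(f[0])),'y at x=630.8',np.polyval(f,630.8))
u=np.arange(252,315); top=[(a,np.where(m[130:192,a])[0].min()+130) for a in u]; p=onplane(s,top,.004)[:,:2]*1000
print('end edge mid',p.mean(0))
hz=st['tcp_pos'][2]-.0241+.0065
hr=red&(V<255)
for nm,uv in [('outl ends',[(258,166),(307,166)]),]: print(nm,onplane(s,uv,.004)*1000)
print('held ends',onplane(s,[(246,194),(318,194)],hz)*1000, 'width pts',onplane(s,[(230,240),(330,240)],hz)*1000)
E
```

```text
[0.6287 0.1191 0.103 ]
pad part n 2498 mean [593.7 115.2] rectc [592.1 116.5] size [32.5 50.8] axis deg 88.2 t [-25.  28.]
edge slope deg 4.086362443458953 y at x=630.8 94.33329707621596
edge slope deg 10.13204130659844 y at x=630.8 147.79356134125896
end edge mid [576.93992882 116.81197683]
outl ends [[590.97565188  99.80928306   4.        ]
 [587.9408353  135.28563648   4.        ]]
held ends [[589.010208    99.8060541   85.41941091]
 [586.14109603 133.32261365  85.41941091]] width pts [[613.14102114  93.15570937  85.41941091]
 [608.94606245 142.10158273  85.41941091]]
```

```bash
python3 -m crank '[0.4,1.5,0,-30,0, 0.4,1.5,0,-55,0, 0.4,1.5,0,-68,0, 0.4,1.5,0,-74,0, 0.4,1.5,0,-74,0]'
python3 -m crank '[0.6,0,0,0,0, 0.8,0,0,0,0, 0.9,0,0,1,0, 0.9,0,0,2,0, 0.9,0,0,30,0, 0.9,0,0,80,0]'
python3 - <<'E'
from h import *
snap('wrist','w3.png')
E
```

```text
t: 5.92
tcp_pos: [0.632, 0.119, 0.0295]
tool_rot: [-0.03, 0.706, 0.03, 0.706]
force: [-0.2, -0.5, -0.6]
finger_gap: 0.548
t: 6.68
tcp_pos: [0.6304, 0.1188, 0.1081]
tool_rot: [-0.03, 0.708, 0.03, 0.705]
force: [0.7, -0.3, 0.8]
finger_gap: 0.902
```

View pics/w3.png

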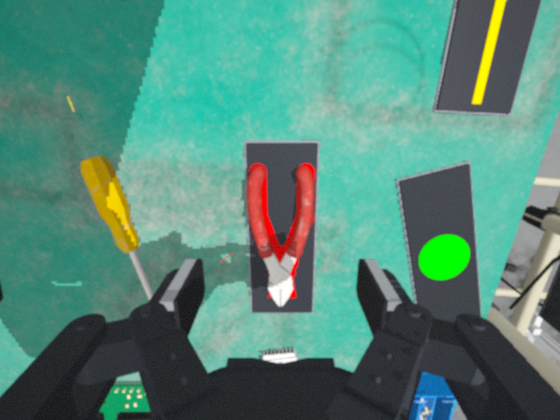

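The wrist view shows the cutters lying on their outline within about 2 mm, jaws at (281,300) and handles at (257,165) and (306,165). Next is the screwdriver, with its handle at (110,205).

```bash
python3 - <<'E'
from m import *
s=snap('wrist'); im=s['img']; st=manip.sense(); print(np.round(st['tcp_pos'],4))
hsv=cv2.cvtColor(im,cv2.COLOR_RGB2HSV); H,S,V=[hsv[...,i].astype(int) for i in range(3)]
yel=(H>13)&(H<35)&(S>110)&(V>70)
comp(yel,s,(70,145,150,260),.0095,'sd handle')
grn=(H>40)&(H<75)&(S>150)&(V>130)
comp(grn,s,(410,220,480,290),.004,'roll disc')
E
```

```text
[0.6359 0.1191 0.1149]
sd handle n 2585 mean [628.6  -9.9] rectc [632.7  -8.5] size [76.5 24.4] axis deg -162.1 t [-43.  34.]
roll disc n 1814 mean [655.8 255.9] rectc [656.3 255.8] size [42.3 41.6] axis deg 50.8 t [-21.  22.]
```

```bash
python3 -m crank '[0.9,0,-30,0,0.05, 0.9,0,-80,0,0.15, 0.9,0,-115,0,0.227, 0.9,0.3,-127.4,-5,0.227, 0.9,0.3,-127.4,-40,0.227, 0.9,0.3,-127.4,-70,0.227, 0.9,0.3,-127.4,-82,0.227, 0.9,0.3,-127.4,-82,0.227]'
python3 - <<'E'
from h import *
s=snap('side'); cv2.imwrite('pics/s3.png',cv2.resize(s['img'][150:270,260:420,::-1],(800,600),interpolation=cv2.INTER_CUBIC))
snap('wrist','w4.png')
E
```

```text
t: 7.78
tcp_pos: [0.6317, -0.0078, 0.0263]
tool_rot: [-0.109, 0.699, 0.11, 0.698]
force: [-0.5, -0.8, 0.0]
finger_gap: 0.898
```

View pics/s3.png

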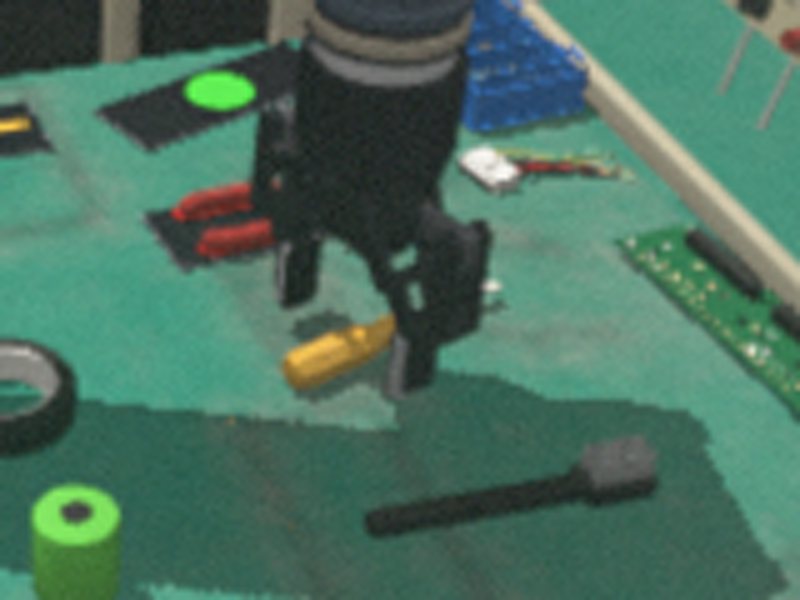

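View pics/w4.png

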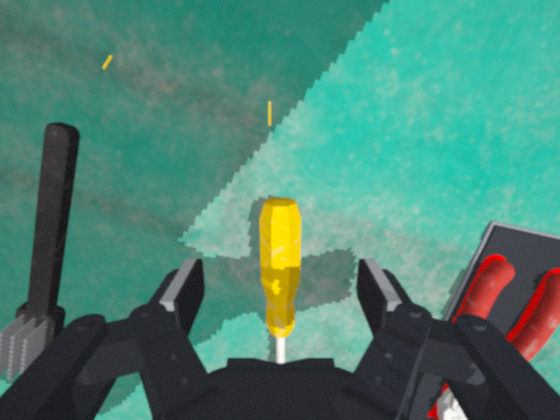

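Both views show the screwdriver handle centred between the fingers, at (280,265) in the wrist view. I close on it.

```bash
python3 -m crank '[0.4,0,0,0,0, 0.2,0,0,0,0, 0.1,0,0,0,0, 0.1,0,0,0,0, 0.1,0,0,0,0, 0.1,0,0,0,0, 0.1,0,0,0,0, 0.1,0,0,0,0, 0.1,0,0,0,0]' 40
python3 -m crank '[0.1,0,0,0,0, 0.1,0,0,20,0, 0.1,0,0,60,0, 0.1,0,0,80,0, 0.1,0,0,80,0]'
python3 - <<'E'
from m import *
snap('wrist','w5.png')
s=snap('top'); print(np.round(manip.sense()['tcp_pos'],4))
E
```

```text
t: 9.0
tcp_pos: [0.6327, -0.0086, 0.0279]
tool_rot: [-0.11, 0.698, 0.109, 0.699]
force: [0.9, 1.2, 5.0]
finger_gap: 0.215
t: 9.62
tcp_pos: [0.6336, -0.0087, 0.1094]
tool_rot: [-0.11, 0.697, 0.109, 0.7]
force: [-0.2, -0.1, -0.2]
finger_gap: 0.211
[ 0.6317 -0.0084  0.1069]
```

View pics/w5.png

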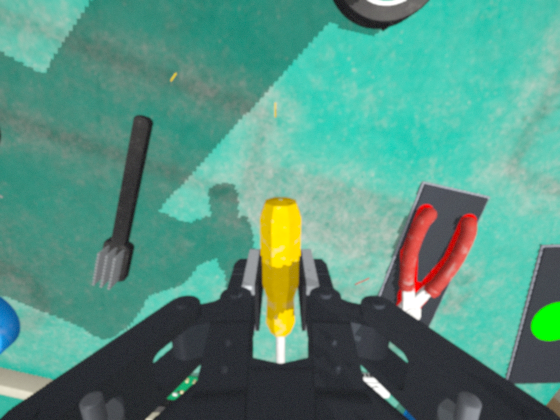

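```bash
python3 - <<'E'
from m import *
s=snap('wrist'); im=s['img']
hsv=cv2.cvtColor(im,cv2.COLOR_RGB2HSV); H,S,V=[hsv[...,i].astype(int) for i in range(3)]
d=(V<75)&(S<140)
comp(d,s,(85,105,165,290),.008,'brush')
comp(d,s,(100,105,165,235),.01,'brush handle')
E
python3 -m crank '[0.1,-25,35,0,-0.03, 0.1,-60,78,0,-0.1, 0.1,-95,122,0,-0.2, 0.1,-130,168,0,-0.274, 0.1,-162,212,0,-0.274, 0.1,-187,243,0,-0.274, 0.1,-194.5,252.7,0,-0.274, 0.1,-194.5,252.7,0,-0.274, 0.1,-194.5,252.7,0,-0.274]'
python3 - <<'E'
from m import *
s=snap('wrist','w6.png')
st=manip.sense(); print(np.round(st['tcp_pos'],4)); M=R.from_quat(st['tool_rot']).as_matrix(); print(np.degrees(np.arctan2(M[1,1],M[0,1]))-90)
E
```

```text
brush n 2677 mean [ 651.5 -122.3] rectc [ 661.6 -123.3] size [ 22.6 136.9] axis deg -179.4 t [-79.  58.]
brush handle n 2065 mean [ 636.  -121.8] rectc [ 639.  -121.9] size [12.7 92.4] axis deg 178.4 t [-49.  43.]
t: 10.9
tcp_pos: [0.439, 0.2435, 0.107]
tool_rot: [-0.013, 0.707, 0.013, 0.707]
force: [0.0, -0.4, -1.3]
finger_gap: 0.211
[0.4391 0.2433 0.1071]
2.031891771721803
```

View pics/w6.png

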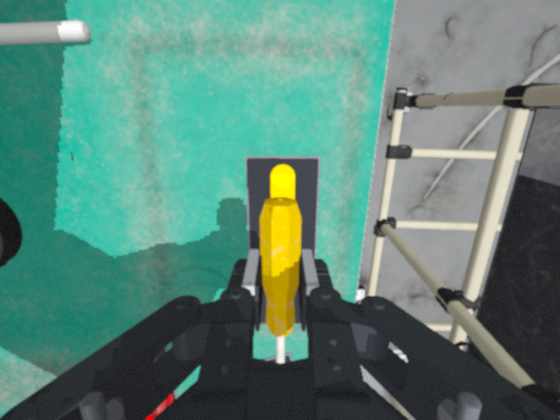

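```bash
python3 - <<'E'
from m import *
s=snap('wrist'); im=s['img']; st=manip.sense(); z=st['tcp_pos'][2]-.0185; print(np.round(st['tcp_pos'],4))
print('pad edges mid',onplane(s,[(246.5,180),(318.5,180),(282,157.5)],.004)*1000)
print('outline end',onplane(s,[(283,164.5),(271.5,190),(295,190)],.004)*1000)
print('held', onplane(s,[(280,197),(260.5,230),(300.5,230)],z)*1000)
E
```

```text
[0.439  0.2433 0.1072]
pad edges mid [[412.7656278  217.13175285   4.        ]
 [410.79172314 271.19207354   4.        ]
 [394.89056592 243.1418151    4.        ]]
outline end [[400.03683484 244.07872023   4.        ]
 [419.85724837 236.11864944   4.        ]
 [419.20552323 253.95251477   4.        ]]
held [[399.89338305 241.94515932  88.68672796]
 [417.06523017 233.02589004  88.68672796]
 [416.34838418 252.57114541  88.68672796]]
```

```bash
python3 -m crank '[0.1,0,1.5,-30,0, 0.1,0,1.5,-55,0, 0.1,0,1.5,-70,0, 0.1,0,1.5,-75,0, 0.1,0,1.5,-75,0]'
python3 -m crank '[0.3,0,0,0,0, 0.45,0,0,0,0, 0.6,0,0,1,0, 0.6,0,0,2,0, 0.6,0,0,30,0, 0.6,0,0,80,0, 0.6,0,0,80,0]'
python3 - <<'E'
from h import *
snap('wrist','w7.png')
E
```

```text
t: 11.62
tcp_pos: [0.4382, 0.2456, 0.0324]
tool_rot: [-0.013, 0.707, 0.013, 0.707]
force: [0.2, -0.2, -0.5]
finger_gap: 0.209
t: 12.5
tcp_pos: [0.44, 0.2465, 0.1154]
tool_rot: [-0.013, 0.704, 0.014, 0.71]
force: [0.3, 1.1, -0.8]
finger_gap: 0.595
```

View pics/w7.png

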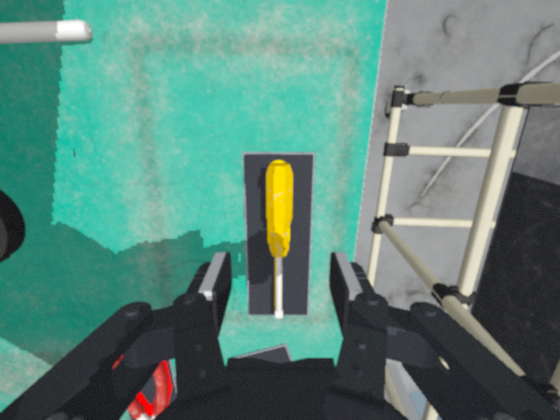

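```bash
python3 - <<'E'
from m import *
s=snap('wrist'); im=s['img']; print(np.round(manip.sense()['tcp_pos'],4))
cv2.imwrite('pics/w7z.png',cv2.resize(im[145:325,220:340,::-1],(400,600),interpolation=cv2.INTER_CUBIC))
print('pad ends',onplane(s,[(280,154),(278,313.5)],.004)[:,:2]*1000)
print('handle end',onplane(s,[(280,160)],.0135)[:,:2]*1000)
for z in (.0115,.0135,.0165): print('tip',onplane(s,[(279,317.5)],z)[:,:2]*1000)
P=cloud(s); print(P[310:319:2,276:283:2,2])
E
```

```text
[0.4378 0.2457 0.1127]
pad ends [[393.38814585 244.37652941]
 [537.05880023 248.04270207]]
handle end [[396.2752449  244.48684439]]
tip [[535.3324397  248.90660508]]
tip [[533.72328283 248.85335778]]
tip [[531.30954753 248.77348683]]
[[0.00339693 0.01564989 0.01521314 0.01459474]
 [0.00405566 0.01593504 0.01641524 0.01413998]
 [0.01349515 0.01578952 0.01555356 0.0144253 ]
 [0.01481757 0.01352686 0.01373849 0.01458378]
 [0.01436258 0.01413365        nan 0.01516229]]
```

View pics/w7z.png

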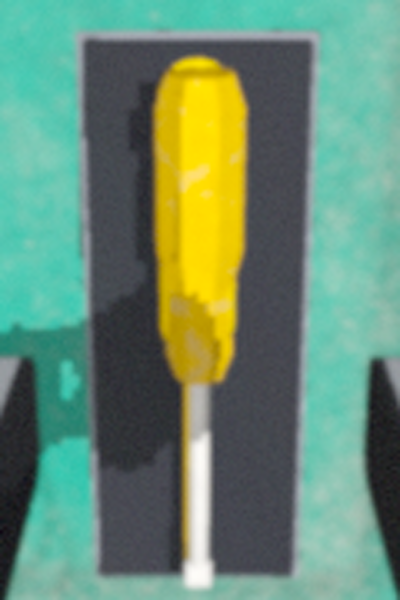

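The zoomed view shows the screwdriver on its outline. The blade tip is at (200,575) and a sliver of yellow, about 1 mm, shows left of the blade. Its middle is within 1 mm of the pad's middle lengthwise. Next is the brush.

```bash
python3 -m crank '[0.6,15,-30,0,0, 0.6,42,-76,0,-0.03, 0.6,69,-124,0,-0.062, 0.6,96,-172,0,-0.062, 0.6,123,-220,0,-0.062, 0.6,150,-269,0,-0.062, 0.6,177,-317,0,-0.062, 0.6,199,-356,0,-0.062, 0.6,206,-369.6,0,-0.062, 0.6,206,-369.6,0,-0.062]'
python3 -m crank '[0.6,0,0,0,0, 0.6,0,0,0,0]'
python3 - <<'E'
from m import *
s=snap('wrist','w8.png'); im=s['img']
st=manip.sense(); print(np.round(st['tcp_pos'],4)); M=R.from_quat(st['tool_rot']).as_matrix(); print(np.degrees(np.arctan2(M[1,1],M[0,1]))-90)
hsv=cv2.cvtColor(im,cv2.COLOR_RGB2HSV); H,S,V=[hsv[...,i].astype(int) for i in range(3)]
E
```

```text
t: 13.85
tcp_pos: [0.6428, -0.1239, 0.1107]
tool_rot: [0.01, 0.708, -0.009, 0.706]
force: [-0.3, -0.4, 0.2]
finger_gap: 0.597
t: 14.1
tcp_pos: [0.6429, -0.122, 0.1121]
tool_rot: [0.008, 0.708, -0.008, 0.707]
force: [0.1, -0.2, -0.1]
finger_gap: 0.599
[ 0.6432 -0.1223  0.1123]
-1.319161698968955
```

View pics/w8.png

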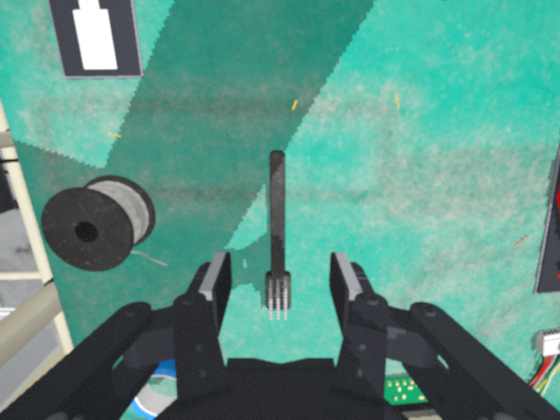

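The wrist view shows the brush between the fingers, with its handle end at (277,151) and bristles at (278,315). I measure the handle.

```bash
python3 - <<'E'
from m import *
s=snap('wrist'); im=s['img']; print(np.round(manip.sense()['tcp_pos'],4))
hsv=cv2.cvtColor(im,cv2.COLOR_RGB2HSV); H,S,V=[hsv[...,i].astype(int) for i in range(3)]
E=[]
for v in range(158,262):
    u=np.where((V[v,262:294]<85)&(S[v,262:294]<120))[0]
    if len(u)>5: E.append(((u.min()+u.max())/2+262,v,len(u)))
E=np.array(E); print(E[::12])
p=onplane(s,E[:,:2],.008)[:,:2]*1000; f=np.polyfit(p[:,0],p[:,1],1); print('slope deg',np.degrees(np.arctan(f[0])),'y at 644',np.polyval(f,644))
print('end',onplane(s,[(277,150.5)],.008)*1000,'bristle',onplane(s,[(278,318)],.02)*1000,'head start',onplane(s,[(278,271)],.012)*1000)
wh=(S<60)&(V>170); print('white pad part',onplane(s,[(74,12),(113,8),(80,69),(117,68)],.004)*1000)
E
```

```text
[ 0.6434 -0.1225  0.1125]
[[276.  158.   13. ]
 [273.  170.    7. ]
 [277.  220.   11. ]
 [275.  234.    7. ]
 [276.5 246.   12. ]
 [277.5 258.   12. ]]
slope deg 0.20491576352669458 y at 644 -125.1651686065717
end [[ 593.85661722 -123.34972383    8.        ]] bristle [[ 731.36168512 -125.88575029   20.        ]] head start [[ 691.52511551 -124.96985927   12.        ]]
white pad part [[ 501.60335888 -253.74783206    4.        ]
 [ 499.91697555 -227.8227143     4.        ]
 [ 535.66833395 -257.62785077    4.        ]
 [ 535.60828413 -232.02759147    4.        ]]
```

```bash
python3 -m crank '[0.6,1.5,-2,-30,0, 0.6,1.5,-2,-60,0, 0.6,1.5,-2,-78,0, 0.6,1.5,-2,-83,0, 0.3,1.5,-2,-83,0, 0.05,1.5,-2,-83,0, 0.05,1.5,-2,-83,0, 0.05,1.5,-2,-83,0, 0.05,1.5,-2,-83,0, 0.05,1.5,-2,-83,0]' 30
python3 -m crank '[0.05,0,0,0,0, 0.05,0,0,0,0]'
python3 - <<'E'
from h import *
s=snap('side'); cv2.imwrite('pics/s4.png',cv2.resize(s['img'][170:290,290:450,::-1],(800,600),interpolation=cv2.INTER_CUBIC))
E
```

```text
t: 15.45
tcp_pos: [0.6462, -0.1262, 0.0305]
tool_rot: [0.009, 0.706, -0.009, 0.708]
force: [-0.3, 0.2, 5.9]
finger_gap: 0.125
t: 15.7
tcp_pos: [0.6462, -0.1262, 0.0305]
tool_rot: [0.009, 0.706, -0.009, 0.708]
force: [0.3, 0.8, 6.0]
finger_gap: 0.121
```

View pics/s4.png

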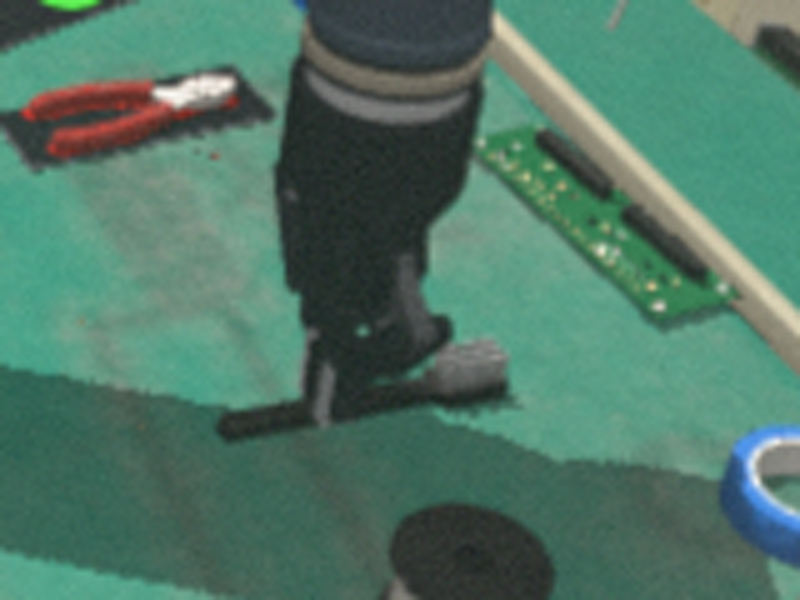

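```bash
python3 -m crank '[0.05,0,0,25,0, 0.05,0,0,70,0, 0.05,-25,-15,80,0.025, 0.05,-70,-42,80,0.025, 0.05,-120,-72,80,0.025, 0.05,-165,-99,80,0.025, 0.05,-190,-114,80,0.025, 0.05,-196.5,-118,80,0.025, 0.05,-196.5,-118,80,0.025, 0.05,-196.5,-118,80,0.025]'
python3 -m crank '[0.05,0,0,0,0]'
python3 - <<'E'
from m import *
s=snap('wrist','w9.png'); im=s['img']
st=manip.sense(); print(np.round(st['tcp_pos'],4)); M=R.from_quat(st['tool_rot']).as_matrix(); print(np.degrees(np.arctan2(M[1,1],M[0,1]))-90)
E
```

```text
t: 17.0
tcp_pos: [0.4499, -0.2436, 0.1093]
tool_rot: [-0.001, 0.707, 0.0, 0.707]
force: [0.3, 0.4, -0.4]
finger_gap: 0.125
t: 17.12
tcp_pos: [0.4497, -0.2434, 0.1093]
tool_rot: [-0.001, 0.707, 0.001, 0.707]
force: [-0.5, -0.4, -0.6]
finger_gap: 0.119
[ 0.4496 -0.2434  0.1093]
0.0915926108986298
```

View pics/w9.png

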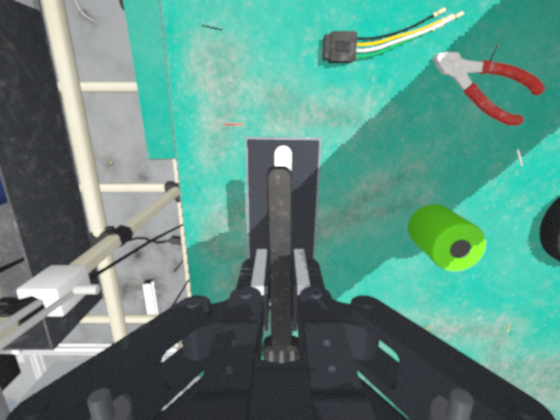

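```bash
python3 - <<'E'
from m import *
s=snap('wrist'); st=manip.sense(); z=st['tcp_pos'][2]-.0305+.008; im=s['img']
hsv=cv2.cvtColor(im,cv2.COLOR_RGB2HSV); H,S,V=[hsv[...,i].astype(int) for i in range(3)]
comp((S<60)&(V>170),s,(260,135,305,200),.004,'white end')
print('pad',onplane(s,[(247,160),(319,160),(283,139.5)],.004)[:,:2]*1000)
print('outline end',onplane(s,[(283,146)],.004)[:,:2]*1000)
print('held',onplane(s,[(279.5,167),(268,220),(290.5,220),(281,345)],z)[:,:2]*1000, np.round(st['tcp_pos'],4))
comp((H>35)&(H<60)&(S>150)&(V>150),s,(440,235,495,275),.045,'roll top?')
E
```

```text
white end n 366 mean [ 405.2 -241.5] rectc [ 405.4 -241.7] size [17.8 12.7] axis deg -168.2 t [-10.   9.]
pad [[ 407.59606492 -268.09611682]
 [ 407.45584821 -214.60688853]
 [ 392.56808217 -241.43026874]]
outline end [[ 397.24288611 -241.40460812]]
held [[ 396.81127196 -243.73631643]
 [ 423.49912316 -249.41442931]
 [ 423.46725207 -238.20809879]
 [ 500.76945735 -242.67514882]] [ 0.4494 -0.2434  0.1093]
roll top? n 1081 mean [ 461.5 -122.9] rectc [ 462.7 -122.9] size [26.  30.7] axis deg 92.2 t [-15.  15.]
```

```bash
python3 -m crank '[0.05,0.3,0.5,-30,0, 0.05,0.3,0.5,-55,0, 0.05,0.3,0.5,-69,0, 0.05,0.3,0.5,-74,0, 0.05,0.3,0.5,-74,0]'
python3 -m crank '[0.2,0,0,0,0, 0.35,0,0,0,0, 0.6,0,0,1,0, 0.6,0,0,2,0, 0.6,0,0,30,0, 0.6,0,0,80,0, 0.6,0,0,80,0, 0.6,0,0,80,0]'
python3 - <<'E'
from h import *
s=snap('wrist','w10.png'); cv2.imwrite('pics/w10z.png',cv2.resize(s['img'][125:325,220:340,::-1],(360,600),interpolation=cv2.INTER_CUBIC))
E
```

```text
t: 17.85
tcp_pos: [0.4493, -0.2434, 0.0354]
tool_rot: [-0.0, 0.707, 0.0, 0.707]
force: [-0.1, -0.2, 0.2]
finger_gap: 0.125
t: 18.85
tcp_pos: [0.4489, -0.2432, 0.1153]
tool_rot: [-0.0, 0.707, 0.0, 0.707]
force: [0.1, -0.6, -0.3]
finger_gap: 0.597
```

View pics/w10z.png

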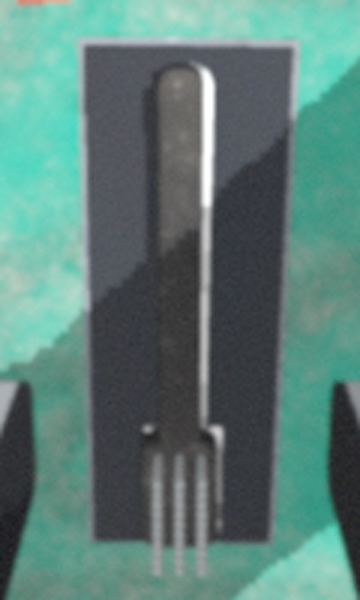

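The zoomed view shows the brush on its outline but off to one side. A white strip shows on its right, about 3 mm wide at the handle end (205,130) and about 1 mm at the head (220,480). I measure this and correct it.

```bash
python3 - <<'E'
from m import *
s=snap('wrist'); im=s['img']; st=manip.sense(); print(np.round(st['tcp_pos'],4))
hsv=cv2.cvtColor(im,cv2.COLOR_RGB2HSV); H,S,V=[hsv[...,i].astype(int) for i in range(3)]
g=(H>65)&(H<100)&(S>90)
L=[];Rr=[];W=[];B=[];BL=[]
for v in range(145,262):
    l=np.where(g[v,225:272])[0].max()+225; r=np.where(g[v,290:335])[0].min()+290
    L.append((l,v)); Rr.append((r,v))
    w=np.where((V[v,270:300]>110)&(S[v,270:300]<70)&(np.arange(270,300)>283))[0]
    if len(w): W.append((w.max()+270.5,v)); B.append((w.min()+269.5,v))
for nm,e,z in (('L',L,.004),('R',Rr,.004),('W outer',W,.004),('brush right edge',B,.012)):
    p=onplane(s,e,z)[:,:2]*1000; f=np.polyfit(p[:,0],p[:,1],1); r=p[:,1]-np.polyval(f,p[:,0]); k=abs(r)<1.5; f=np.polyfit(p[k,0],p[k,1],1); print(nm,k.sum(),'deg',round(np.degrees(np.arctan(f[0])),2),'y at 410,449',np.round(np.polyval(f,[410,449]),1))
E
```

```text
[ 0.4484 -0.2428  0.1143]Traceback (most recent call last):
  File "<stdin>", line 7, in <module>
    return umr_minimum(a, axis, None, out, keepdims, initial, where)
ValueError: zero-size array to reduction operation minimum which has no identity
```

```bash
python3 - <<'E'
from m import *
s=snap('wrist'); im=s['img']; st=manip.sense(); print(np.round(st['tcp_pos'],4))
hsv=cv2.cvtColor(im,cv2.COLOR_RGB2HSV); H,S,V=[hsv[...,i].astype(int) for i in range(3)]
g=(H>65)&(H<100)&(S>90)
L=[];Rr=[];W=[];B=[];BL=[]
for v in range(145,258):
    a=np.where(g[v,225:272])[0]; b=np.where(g[v,290:335])[0]
    if len(a)and len(b): L.append((a.max()+225,v)); Rr.append((b.min()+290,v))
    row=V[v,268:300]; sat=S[v,268:300]
    w=np.where((row>130)&(sat<80)&(np.arange(268,300)>281))[0]
    if len(w): W.append((w.max()+268.5,v)); B.append((w.min()+267.5,v))
print(W[::10],B[::10])
for nm,e,z in (('L',L,.004),('R',Rr,.004),('W outer',W,.004),('brush right edge',B,.012)):
    p=onplane(s,e,z)[:,:2]*1000; f=np.polyfit(p[:,0],p[:,1],1); r=p[:,1]-np.polyval(f,p[:,0]); k=abs(r)<1.5; f=np.polyfit(p[k,0],p[k,1],1); print(nm,k.sum(),'deg',round(np.degrees(np.arctan(f[0])),2),'y at 410,449',np.round(np.polyval(f,[410,449]),1))
E
```

```text
[ 0.4484 -0.2428  0.1142]
[(np.float64(286.5), 147), (np.float64(290.5), 157), (np.float64(290.5), 167), (np.float64(290.5), 177), (np.float64(290.5), 187), (np.float64(289.5), 197), (np.float64(289.5), 207), (np.float64(288.5), 217), (np.float64(288.5), 227), (np.float64(288.5), 237), (np.float64(287.5), 247), (np.float64(287.5), 257)] [(np.float64(283.5), 147), (np.float64(285.5), 157), (np.float64(285.5), 167), (np.float64(285.5), 177), (np.float64(285.5), 187), (np.float64(286.5), 197), (np.float64(286.5), 207), (np.float64(285.5), 217), (np.float64(286.5), 227), (np.float64(285.5), 237), (np.float64(285.5), 247), (np.float64(285.5), 257)]
L 55 deg -4.93 y at 410,449 [-269.9 -273.3]
R 64 deg 0.17 y at 410,449 [-213.3 -213.2]
W outer 108 deg -1.18 y at 410,449 [-234.6 -235.4]
brush right edge 111 deg 0.56 y at 410,449 [-238.7 -238.3]
```

```bash
python3 -m crank '[0.6,0,0,-35,0, 0.6,0,0,-65,0, 0.6,0,0,-77,0, 0.6,0,0,-80,0, 0.3,0,0,-80,0, 0.05,0,0,-80,0, 0.05,0,0,-80,0, 0.05,0,0,-80,0, 0.05,0,0,-80,0]' 30
python3 -m crank '[0.05,0,0,0,0, 0.05,0,0,3,0, 0.05,0,2.8,3,-0.021, 0.05,0,2.8,3,-0.021, 0.05,0,2.8,0,-0.021, 0.05,0,2.8,0,-0.021]'
python3 -m crank '[0.2,0,0,0,0, 0.35,0,0,0,0, 0.6,0,0,1,0, 0.6,0,0,2,0, 0.6,0,0,30,0, 0.6,0,0,80,0, 0.6,0,0,80,0, 0.6,0,0,80,0, 0.6,0,0,80,0]'
python3 - <<'E'
from h import *
s=snap('wrist','w11.png'); cv2.imwrite('pics/w11z.png',cv2.resize(s['img'][125:325,220:340,::-1],(360,600),interpolation=cv2.INTER_CUBIC))
E
```

```text
t: 20.12
tcp_pos: [0.4496, -0.2438, 0.0362]
tool_rot: [-0.0, 0.707, -0.0, 0.708]
force: [0.2, 0.6, 6.0]
finger_gap: 0.119
t: 20.88
tcp_pos: [0.4492, -0.2405, 0.0361]
tool_rot: [0.007, 0.707, -0.007, 0.707]
force: [-2.3, 1.5, 10.2]
finger_gap: 0.121
t: 22.0
tcp_pos: [0.4484, -0.24, 0.1142]
tool_rot: [0.008, 0.708, -0.007, 0.706]
force: [-0.5, 0.0, -0.6]
finger_gap: 0.597
```

View pics/w11z.png

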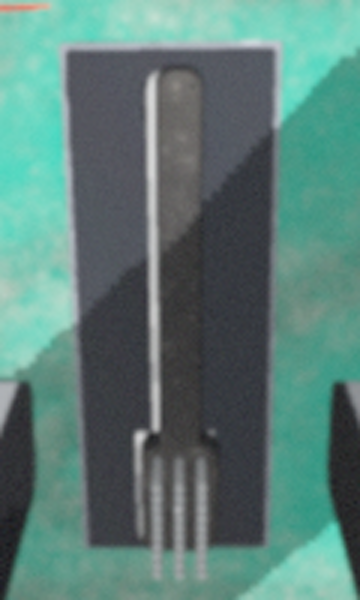

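The brush now shows a white strip on its left, about 2 mm at (153,200), and the outline proves slightly wider than the tool. I shift it back by 1.6 mm.

```bash
python3 -m crank '[0.6,0,0,-35,0, 0.6,0,0,-65,0, 0.6,0,0,-77,0, 0.6,0,0,-80,0, 0.3,0,0,-80,0, 0.05,0,0,-80,0, 0.05,0,0,-80,0, 0.05,0,0,-80,0, 0.05,0,0,-80,0]' 30
python3 -m crank '[0.05,0,0,0,0, 0.05,0,0,3,0, 0.05,0,-1.6,3,0.004, 0.05,0,-1.6,3,0.004, 0.05,0,-1.6,0.5,0.004, 0.05,0,-1.6,0.5,0.004]'
python3 -m crank '[0.2,0,0,0,0, 0.35,0,0,0,0, 0.6,0,0,1,0, 0.6,0,0,2,0, 0.6,0,0,30,0, 0.6,0,0,80,0, 0.6,0,0,80,0, 0.6,0,0,80,0, 0.6,0,0,80,0]'
python3 - <<'E'
from h import *
s=snap('wrist','w12.png'); cv2.imwrite('pics/w12z.png',cv2.resize(s['img'][125:325,220:340,::-1],(360,600),interpolation=cv2.INTER_CUBIC))
E
```

```text
t: 23.18
tcp_pos: [0.4496, -0.2409, 0.0362]
tool_rot: [0.007, 0.707, -0.008, 0.708]
force: [0.2, 0.6, 7.0]
finger_gap: 0.12
t: 23.92
tcp_pos: [0.4491, -0.2422, 0.0362]
tool_rot: [0.006, 0.707, -0.006, 0.707]
force: [-1.5, 1.1, 5.9]
finger_gap: 0.119
t: 25.05
tcp_pos: [0.4484, -0.2416, 0.1147]
tool_rot: [0.007, 0.708, -0.005, 0.706]
force: [-0.3, 0.2, -0.2]
finger_gap: 0.6
```

View pics/w12z.png

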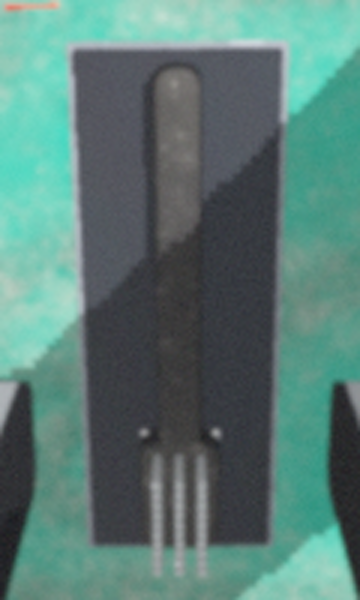

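View pics/w12.png

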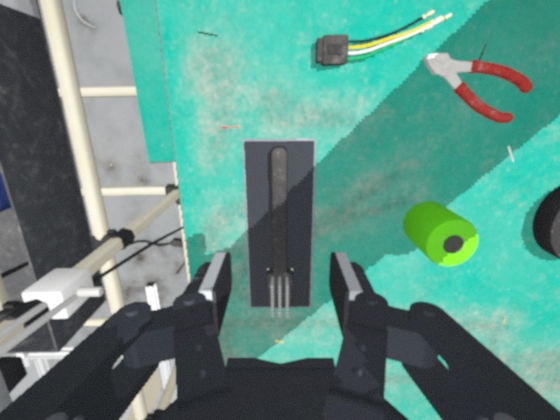

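The brush now covers its outline, with only the white corners showing at (143,433) and (216,433), symmetric about the handle. Next is the roll.

```bash
python3 -m crank '[1,3,30,0,0, 1,7,75,0,0, 1,10.5,110,0,0, 1,11,119,0,0, 1,11,119,0,0, 1,11,119,0,0]'
python3 - <<'E'
from m import *
s=snap('wrist','w13.png'); im=s['img']; print(np.round(manip.sense()['tcp_pos'],4))
hsv=cv2.cvtColor(im,cv2.COLOR_RGB2HSV); H,S,V=[hsv[...,i].astype(int) for i in range(3)]
comp((H>35)&(H<60)&(S>150)&(V>90),s,(220,180,340,340),.045,'roll')
E
```

```text
t: 25.85
tcp_pos: [0.4605, -0.1244, 0.1156]
tool_rot: [0.006, 0.707, -0.006, 0.707]
force: [-0.2, 0.3, 0.4]
finger_gap: 1.002
[ 0.4605 -0.1245  0.1157]
roll n 2274 mean [ 452.9 -122.9] rectc [ 453.7 -122.6] size [34.6 44.4] axis deg 179.7 t [-23.  21.]
```

View pics/w13.png

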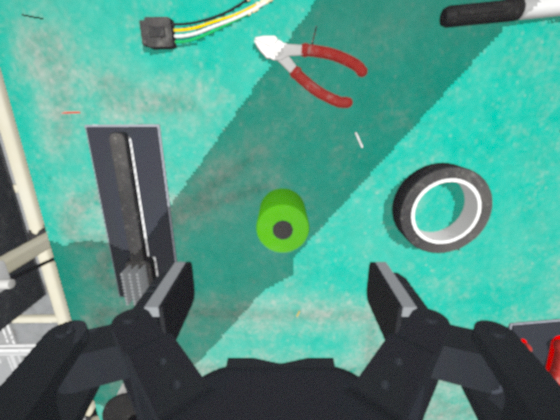

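The wrist view shows the roll standing with its hole at (283,229), centred between the fingers.

```bash
python3 - <<'E'
from m import *
s=snap('wrist'); print(onplane(s,[(282.5,229),(257,229),(308,229),(282,253)],.045)*1000,np.round(manip.sense()['tcp_pos'],4))
E
python3 -m crank '[1,-0.5,1.5,-30,0, 1,-0.5,1.5,-60,0, 1,-0.5,1.5,-80,0, 1,-0.5,1.5,-87,0, 1,-0.5,1.5,-87,0]'
```

```text
[[ 459.42517757 -122.80046793   45.        ]
 [ 459.13523438 -140.04022482   45.        ]
 [ 459.71505017 -105.56490828   45.        ]
 [ 477.43470401 -123.41523317   45.        ]] [ 0.4604 -0.1244  0.1157]
t: 26.58
tcp_pos: [0.4596, -0.1222, 0.0287]
tool_rot: [0.006, 0.707, -0.006, 0.707]
force: [-0.2, -0.8, -0.7]
finger_gap: 0.998
```

```bash
python3 -m crank '[0.6,0,0,0,0, 0.35,0,0,0,0, 0.3,0,0,0,0, 0.3,0,0,0,0, 0.3,0,0,0,0, 0.3,0,0,0,0, 0.3,0,0,0,0, 0.3,0,0,20,0, 0.3,0,0,60,0, 0.3,0,0,85,0]' 30
python3 -m crank '[0.3,15,30,0,0, 0.3,41,78,0,0, 0.3,67,128,0,0, 0.3,93,178,0,0, 0.3,119,228,0,0, 0.3,145,278,0,0, 0.3,171,328,0,0, 0.3,191,367,0,0, 0.3,197.3,377.8,0,0, 0.3,197.3,377.8,0,0]'
python3 -m crank '[0.3,0,0,0,0, 0.3,0,0,0,0]'
python3 - <<'E'
from m import *
s=snap('wrist','w14.png'); im=s['img']; print(np.round(manip.sense()['tcp_pos'],4))
hsv=cv2.cvtColor(im,cv2.COLOR_RGB2HSV); H,S,V=[hsv[...,i].astype(int) for i in range(3)]
E
```

```text
t: 27.82
tcp_pos: [0.4598, -0.1217, 0.1151]
tool_rot: [0.006, 0.707, -0.006, 0.707]
force: [1.4, 0.2, -1.3]
finger_gap: 0.425
t: 29.08
tcp_pos: [0.6562, 0.2563, 0.1131]
tool_rot: [0.005, 0.708, -0.006, 0.707]
force: [0.2, -0.8, -1.2]
finger_gap: 0.421
t: 29.32
tcp_pos: [0.6564, 0.2545, 0.1137]
tool_rot: [0.006, 0.708, -0.007, 0.707]
force: [-0.1, 0.4, -0.4]
finger_gap: 0.424
[0.6566 0.2547 0.1139]
```

View pics/w14.png

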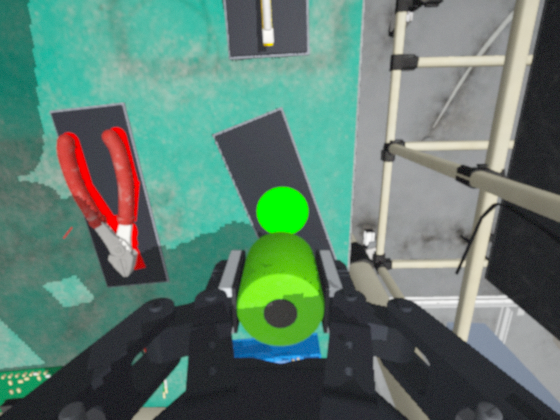

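```bash
python3 - <<'E'
from m import *
s=snap('wrist'); print(onplane(s,[(283,211),(256.5,211),(310,211),(283,186.5)],.004)*1000,np.round(manip.sense()['tcp_pos'],4))
P=onplane(s,[(280,312)],.113-.0287+.045)*1000; print('roll hole',P)
E
```

```text
[[656.25831164 256.98787405   4.        ]
 [655.89238289 235.76972196   4.        ]
 [656.63106142 278.60153921   4.        ]
 [636.03173629 257.28368202   4.        ]] [0.6568 0.2549 0.114 ]
roll hole [[655.82063774 254.76494788 129.3       ]]
```

```bash
python3 -m crank '[0.3,0,0.6,-30,0, 0.3,0,0.6,-60,0, 0.3,0,0.6,-75,0, 0.3,0,0.6,-80,0, 0.3,0,0.6,-80,0, 0.3,0,0.6,-80,0]'
python3 - <<'E'
from h import *
s=snap('side'); cv2.imwrite('pics/s5.png',cv2.resize(s['img'][120:240,210:370,::-1],(800,600),interpolation=cv2.INTER_CUBIC))
E
```

```text
t: 30.18
tcp_pos: [0.6579, 0.2569, 0.035]
tool_rot: [0.006, 0.706, -0.006, 0.708]
force: [-0.3, 0.3, -0.7]
finger_gap: 0.421
```

View pics/s5.png

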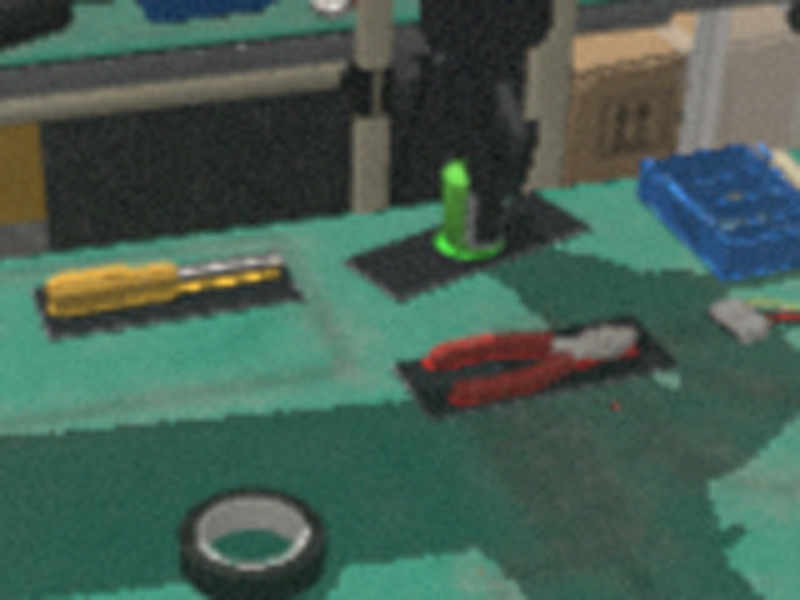

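```bash
python3 -m crank '[0.3,-0.5,-0.6,-1.5,0, 0.3,-0.5,-0.6,-1.5,0]'
python3 -m crank '[0.5,0,0,0,0, 0.6,0,0,0,0, 0.7,0,0,0,0, 0.75,0,0,20,0, 0.75,0,0,60,0, 0.75,0,0,100,0, 0.75,0,0,100,0, 0.75,0,0,100,0]'
python3 - <<'E'
from m import *
s=snap('wrist','w15.png'); print(np.round(manip.sense()['tcp_pos'],4))
cv2.imwrite('pics/w15z.png',cv2.resize(s['img'][80:300,40:340,::-1],(800,587),interpolation=cv2.INTER_CUBIC))
E
```

```text
t: 30.48
tcp_pos: [0.6571, 0.2563, 0.0331]
tool_rot: [0.006, 0.706, -0.006, 0.708]
force: [-1.3, 0.4, 1.7]
finger_gap: 0.426
t: 31.48
tcp_pos: [0.6562, 0.2561, 0.133]
tool_rot: [0.006, 0.707, -0.006, 0.707]
force: [-0.6, 0.2, -0.1]
finger_gap: 0.748
[0.6556 0.2559 0.1319]
```

View pics/w15z.png

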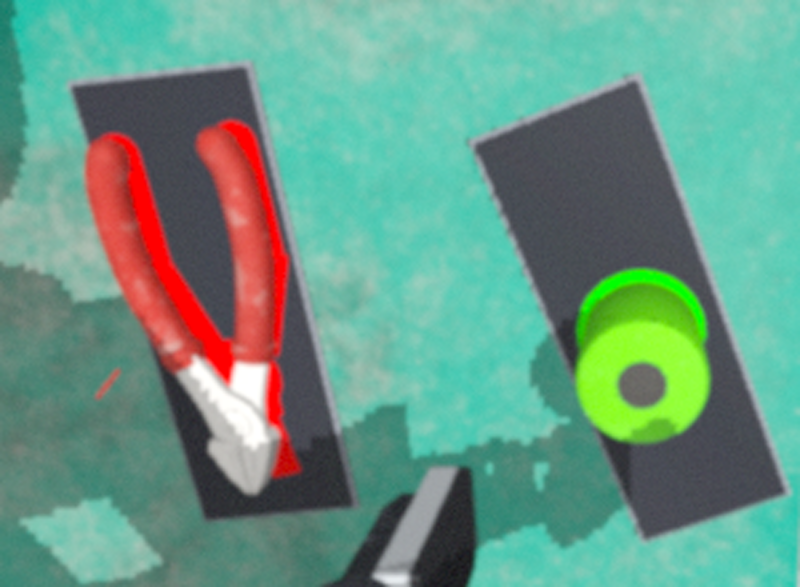

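The zoomed view shows the roll on the green disc, sideways centred (disc 578–707 px, roll 577–710). The cutters show red on one side, which parallax may explain, so I hover over them to check and measure the roll's ring first.

```bash
python3 - <<'E'
from m import *
s=snap('wrist'); im=s['img']; print(np.round(manip.sense()['tcp_pos'],4))
col=im[170:260,281]; hsv=cv2.cvtColor(im,cv2.COLOR_RGB2HSV)
for v in range(176,206): print(v,hsv[v,281].tolist(),end=' ')
print()
for v in (180,185,187,190): print(v,onplane(s,[(281,v)],.004)*1000)
cv2.imwrite('pics/w15r.png',cv2.resize(im[165:260,235:330,::-1],(600,600),interpolation=cv2.INTER_CUBIC))
E
python3 -m crank '[0.75,-3,-30,0,0.02, 0.75,-10,-75,0,0.06, 0.75,-20,-115,-10,0.096, 0.75,-25,-137,-18,0.096, 0.75,-25,-137,-18,0.096, 0.75,-25,-137,-18,0.096, 0.75,-25,-137,-18,0.096]'
python3 - <<'E'
from m import *
s=snap('wrist','w16.png'); print(np.round(manip.sense()['tcp_pos'],4))
cv2.imwrite('pics/w16z.png',cv2.resize(s['img'][125:325,220:340,::-1],(360,600),interpolation=cv2.INTER_CUBIC))
E
```

```text
[0.6554 0.2559 0.1312]
176 [109, 41, 88] 177 [113, 25, 82] 178 [113, 26, 87] 179 [109, 25, 82] 180 [106, 33, 86] 181 [63, 110, 132] 182 [57, 204, 209] 183 [56, 255, 252] 184 [60, 255, 255] 185 [60, 255, 255] 186 [54, 255, 246] 187 [50, 255, 201] 188 [49, 211, 167] 189 [48, 227, 162] 190 [49, 206, 171] 191 [48, 221, 174] 192 [49, 216, 178] 193 [49, 207, 181] 194 [48, 222, 185] 195 [48, 217, 189] 196 [48, 220, 192] 197 [47, 220, 195] 198 [46, 241, 197] 199 [46, 249, 200] 200 [47, 229, 207] 201 [47, 220, 224] 202 [46, 215, 244] 203 [46, 200, 255] 204 [45, 209, 255] 205 [45, 212, 255] 
180 [[633.977032  256.9787005   4.       ]]
185 [[638.27858437 256.91399765   4.        ]]
187 [[640.011988   256.88792423   4.        ]]
190 [[642.62593499 256.84860591   4.        ]]
t: 32.45
tcp_pos: [0.632, 0.1205, 0.1146]
tool_rot: [-0.028, 0.706, 0.029, 0.707]
force: [-0.2, 0.2, 0.6]
finger_gap: 0.753
[0.6319 0.1204 0.1146]
```

View pics/w15r.png

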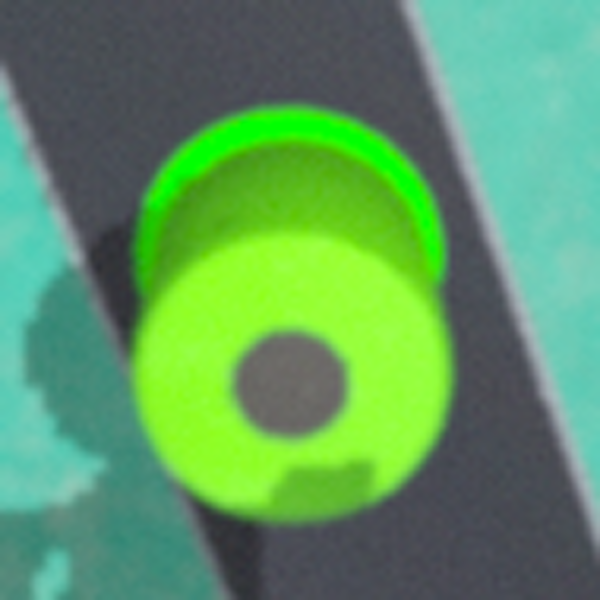

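View pics/w16z.png

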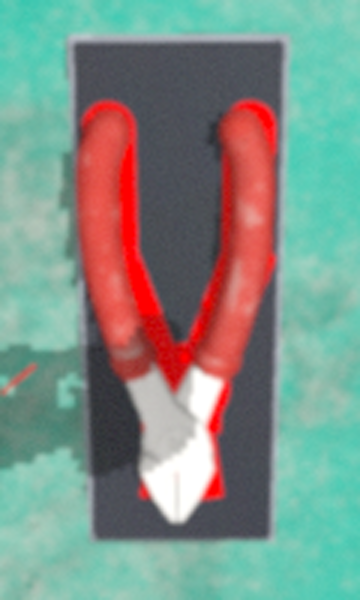

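The hover view shows the cutters about 3 mm too far towards the jaws (handle tops 112 px against outline 101 px after parallax). The roll is also about 3 mm too far in +x. I put numbers on it and mend both.

```bash
python3 - <<'E'
from m import *
s=snap('wrist'); print(np.array(s['origin']),np.round(manip.sense()['tcp_pos'],4))
z=lambda a,b:(220+a/3-.33,125+b/3-.33)
print('outline handle ends',onplane(s,[z(105,100),z(255,101)],.004)[:,:2]*1000)
print('tool handle ends',onplane(s,[z(103,105),z(247,106)],.012)[:,:2]*1000)
print('outline jaw end',onplane(s,[z(182,498)],.004)[:,:2]*1000,'tool tip',onplane(s,[z(178,523)],.0105)[:,:2]*1000)
P=cloud(s); 
for a,b in [(103,125),(178,515),(178,480)]:
    u,v=z(a,b); print(P[int(round(v)),int(round(u))])
E
```

```text
[0.55222306 0.11408639 0.23212032] [0.6318 0.1203 0.1146]
outline handle ends [[590.98542704  97.75577817]
 [588.14243932 135.60694416]]
tool handle ends [[590.88869842  97.9085113 ]
 [588.26063951 133.03277228]]
outline jaw end [[705.91259578 126.72746406]] tool tip [[709.95739787 125.90238869]]
[0.59558502 0.09815683 0.01193402]
[0.71162734 0.12600679 0.00377969]
[0.70013003 0.12508185 0.00421921]
```

The cutters come out within about 1 mm of their outline, so I leave them. I go back to the roll and shift it 2.7 mm towards -x.

```bash
python3 -m crank '[0.75,3,30,18,-0.03, 0.75,10,75,18,-0.06, 0.75,20,120,18,-0.096, 0.75,25,137,18,-0.096, 0.75,25,137,18,-0.096, 0.75,25,137,-20,-0.096, 0.75,25,137,-60,-0.096, 0.75,25,137,-78,-0.096, 0.75,25,137,-81,-0.096, 0.75,25,137,-81,-0.096]'
python3 -m crank '[0.5,0,0,0,0, 0.3,0,0,0,0, 0.3,0,0,0,0, 0.3,0,0,0,0, 0.3,0,0,0,0, 0.3,0,0,2,0, 0.3,-2.7,0,2,0, 0.3,-2.7,0,2,0, 0.3,-2.7,0,0.3,0, 0.3,-2.7,0,0.3,0]' 30
python3 -m crank '[0.5,0,0,0,0, 0.6,0,0,0,0, 0.7,0,0,0,0, 0.75,0,0,20,0, 0.75,0,0,60,0, 0.75,0,0,100,0, 0.75,0,0,100,0, 0.75,0,0,100,0, 0.75,0,0,100,0]'
python3 - <<'E'
from m import *
s=snap('wrist','w17.png'); im=s['img']; print(np.round(manip.sense()['tcp_pos'],4))
cv2.imwrite('pics/w17r.png',cv2.resize(im[155:260,225:330,::-1],(600,600),interpolation=cv2.INTER_CUBIC))
E
```

```text
t: 33.8
tcp_pos: [0.6574, 0.2558, 0.0344]
tool_rot: [0.006, 0.706, -0.006, 0.708]
force: [-0.2, -0.5, 0.1]
finger_gap: 0.751
t: 35.05
tcp_pos: [0.6533, 0.2561, 0.0351]
tool_rot: [0.006, 0.707, -0.006, 0.707]
force: [-2.8, -1.8, 8.9]
finger_gap: 0.426
t: 36.17
tcp_pos: [0.6527, 0.2559, 0.1323]
tool_rot: [0.006, 0.708, -0.006, 0.706]
force: [0.0, -0.6, 0.1]
finger_gap: 0.752
[0.6528 0.2559 0.1322]
```

View pics/w17r.png

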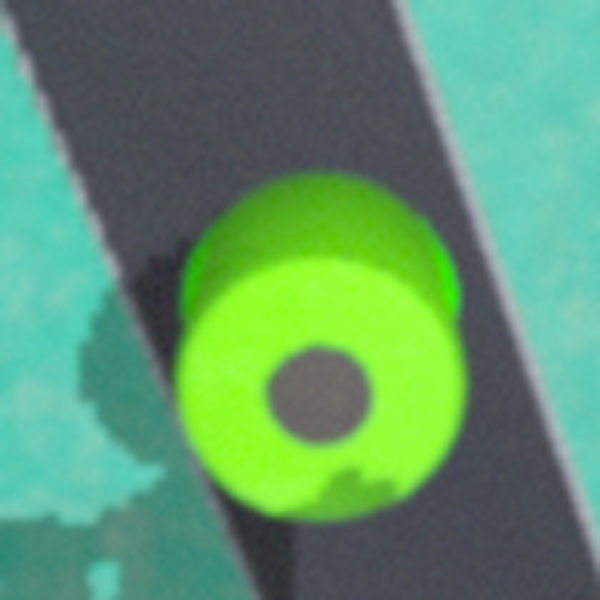

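The ring now shows only at the two sides and not at the near edge, so the roll went too far, by about 2 mm. I move it back by 2 mm, lifting it a little higher.

```bash
python3 -m crank '[0.75,0,0,-40,0, 0.75,0,0,-80,0, 0.75,0,0,-97,0, 0.75,0,0,-100,0, 0.75,0,0,-100,0, 0.5,0,0,-100,0, 0.3,0,0,-100,0, 0.3,0,0,-100,0, 0.3,0,0,-100,0, 0.3,0,0,-100,0]' 30
python3 -m crank '[0.3,0,0,3,0, 0.3,0,0,6,0, 0.3,2,0,6,0, 0.3,2,0,6,0, 0.3,2,0,6,0, 0.3,2,0,2.5,0, 0.3,2,0,1,0, 0.3,2,0,1,0, 0.3,2,0,1,0]'
python3 -m crank '[0.5,0,0,0,0, 0.6,0,0,0,0, 0.7,0,0,0,0, 0.75,0,0,20,0, 0.75,0,0,60,0, 0.75,0,0,100,0, 0.75,0,0,100,0, 0.75,0,0,100,0, 0.75,0,0,100,0]'
python3 - <<'E'
from m import *
s=snap('wrist','w18.png'); im=s['img']; print(np.round(manip.sense()['tcp_pos'],4))
cv2.imwrite('pics/w18r.png',cv2.resize(im[155:260,225:330,::-1],(600,600),interpolation=cv2.INTER_CUBIC))
E
```

```text
t: 37.48
tcp_pos: [0.6548, 0.2564, 0.0354]
tool_rot: [0.006, 0.706, -0.006, 0.708]
force: [-0.6, -1.2, 6.2]
finger_gap: 0.428
t: 38.6
tcp_pos: [0.6557, 0.2561, 0.0354]
tool_rot: [0.006, 0.707, -0.006, 0.707]
force: [-1.7, 0.1, 4.9]
finger_gap: 0.422
t: 39.72
tcp_pos: [0.6547, 0.2558, 0.1334]
tool_rot: [0.006, 0.708, -0.006, 0.706]
force: [-0.4, 0.3, 0.4]
finger_gap: 0.748
[0.6548 0.2559 0.1332]
```

View pics/w18r.png

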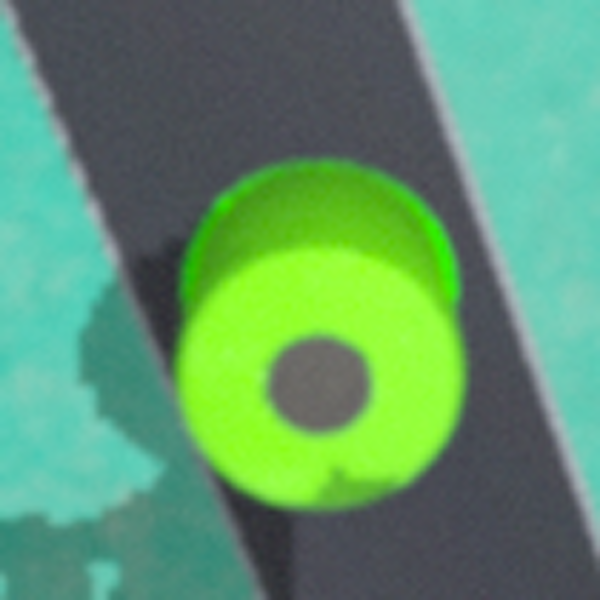

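The roll is now about 1.7 mm short of centre, with the ring on the flanks and barely any at the near edge. One more nudge of 1.6 mm.

```bash
python3 -m crank '[0.75,0,0,-40,0, 0.75,0,0,-80,0, 0.75,0,0,-97,0, 0.75,0,0,-100,0, 0.75,0,0,-100,0, 0.5,0,0,-100,0, 0.3,0,0,-100,0, 0.3,0,0,-100,0, 0.3,0,0,-100,0, 0.3,0,0,-100,0]' 30
python3 -m crank '[0.3,0,0,3,0, 0.3,0,0,6,0, 0.3,1.6,0,6,0, 0.3,1.6,0,6,0, 0.3,1.6,0,6,0, 0.3,1.6,0,2.5,0, 0.3,1.6,0,0.5,0, 0.3,1.6,0,0.5,0, 0.3,1.6,0,0.5,0]'
python3 -m crank '[0.5,0,0,0,0, 0.6,0,0,0,0, 0.7,0,0,0,0, 0.75,0,0,20,0, 0.75,0,0,60,0, 0.75,0,0,100,0, 0.75,0,0,100,0, 0.75,0,0,100,0, 0.75,0,0,100,0]'
python3 - <<'E'
from m import *
s=snap('wrist','w19.png'); im=s['img']; print(np.round(manip.sense()['tcp_pos'],4))
cv2.imwrite('pics/w19r.png',cv2.resize(im[155:260,225:330,::-1],(600,600),interpolation=cv2.INTER_CUBIC))
E
```

```text
t: 41.02
tcp_pos: [0.6568, 0.2564, 0.0364]
tool_rot: [0.006, 0.706, -0.006, 0.708]
force: [0.0, -0.4, 6.3]
finger_gap: 0.426
t: 42.15
tcp_pos: [0.6573, 0.2561, 0.0364]
tool_rot: [0.006, 0.707, -0.006, 0.707]
force: [-1.8, 0.5, 6.1]
finger_gap: 0.422
t: 43.28
tcp_pos: [0.6563, 0.2558, 0.1338]
tool_rot: [0.006, 0.708, -0.006, 0.706]
force: [-1.0, 0.5, -0.4]
finger_gap: 0.747
[0.6563 0.2559 0.1336]
```

View pics/w19r.png

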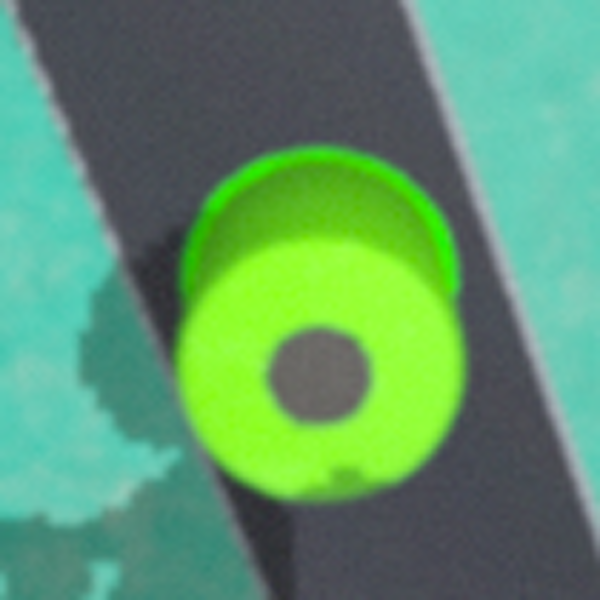

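The ring is now even round the visible edge, about 2 mm wide, so the roll is centred. Next I check the screwdriver from above.

```bash
python3 -m crank '[0.6,-30,-1,0,0.05, 0.6,-80,-4,0,0.05, 0.6,-130,-6,-5,0.05, 0.6,-180,-8,-15,0.05, 0.6,-211,-10.5,-20,0.05, 0.6,-218.5,-10.5,-21,0.05, 0.6,-218.5,-10.5,-21,0.05, 0.6,-218.5,-10.5,-21,0.05]'
python3 - <<'E'
from m import *
s=snap('wrist','w20.png'); print(np.round(manip.sense()['tcp_pos'],4))
cv2.imwrite('pics/w20z.png',cv2.resize(s['img'][125:325,220:340,::-1],(360,600),interpolation=cv2.INTER_CUBIC))
E
```

```text
t: 44.32
tcp_pos: [0.4412, 0.2459, 0.1143]
tool_rot: [-0.011, 0.706, 0.012, 0.708]
force: [-0.1, 0.7, -0.1]
finger_gap: 0.596
[0.441  0.2459 0.1143]
```

View pics/w20z.png

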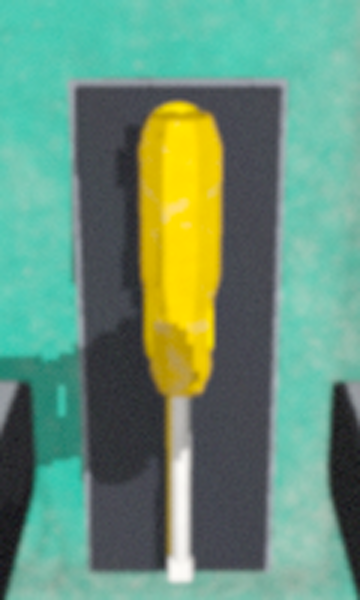

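The view shows the handle fully covering its outline, with only a 1 mm sliver beside the blade at (168,480) and the ends matched. I withdraw and check from the top and side cameras.

```bash
python3 -m crank '[0.6,0,0,50,0, 0.6,-20,30,100,0, 0.6,-45,80,130,0, 0.6,-70,130,130,0, 0.6,-100,180,130,0, 0.6,-130,230,130,0, 0.6,-160,280,130,0, 0.6,-190,320,130,0, 0.6,-210,340,130,0, 0.6,-210,340,130,0]'
python3 -m crank '[0.6,0,0,0,0, 0.6,0,0,0,0]'
python3 - <<'E'
from m import *
s=snap('top','t9.png'); im=s['img']; cv2.imwrite('pics/t9z.png',cv2.resize(im[110:300,135:410,::-1],(800,553),interpolation=cv2.INTER_CUBIC))
t=snap('side','s9.png')
hsv=cv2.cvtColor(im,cv2.COLOR_RGB2HSV); H,S,V=[hsv[...,i].astype(int) for i in range(3)]
comp(V<75,s,(250,215,295,255),.018,'tape'); comp(V<75,s,(358,140,400,180),.041,'spool')
comp((H>35)&(H<60)&(S>150)&(V>90),s,(145,120,190,185),.049,'roll')
comp((H>10)&(H<30)&(S>120)&(V>120),s,(150,190,185,265),.0135,'sd')
E
```

```text
t: 45.62
tcp_pos: [0.2279, 0.5874, 0.2441]
tool_rot: [-0.012, 0.707, 0.013, 0.707]
force: [0.2, 0.3, -0.6]
finger_gap: 0.599
t: 45.88
tcp_pos: [0.23, 0.5849, 0.2442]
tool_rot: [-0.011, 0.707, 0.011, 0.707]
force: [0.1, -0.1, 0.4]
finger_gap: 0.602
tape n 218 mean [459.7  -6.9] rectc [460.3  -2. ] size [66.1 71.1] axis deg 136.9 t [-33.  38.]
spool n 552 mean [ 641.2 -256.5] rectc [ 641.7 -256.5] size [61.8 61. ] axis deg 84.5 t [-32.  35.]
roll n 220 mean [651.6 253.3] rectc [651.  254.3] size [38.7 43.7] axis deg -166.1 t [-22.  25.]
sd n 187 mean [442.  245.9] rectc [443.  246.1] size [63.2 16.2] axis deg -177.2 t [-33.  31.]
```

View pics/t9z.png

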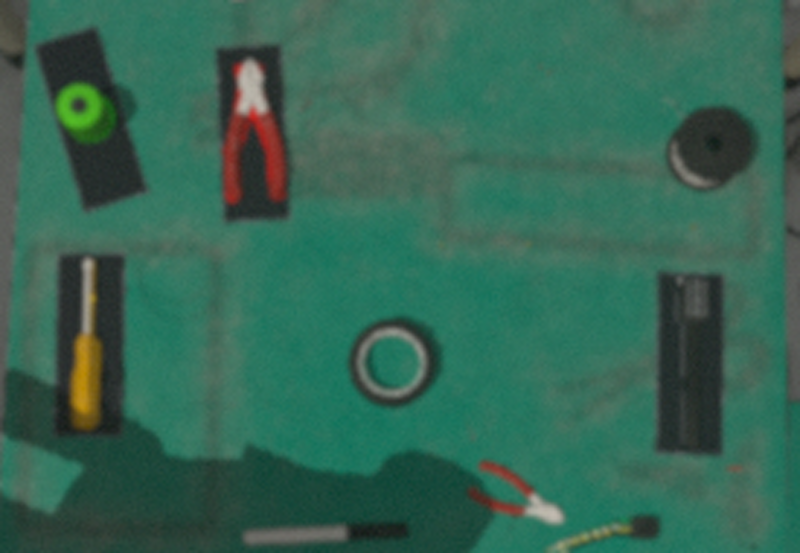

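View pics/s9.png

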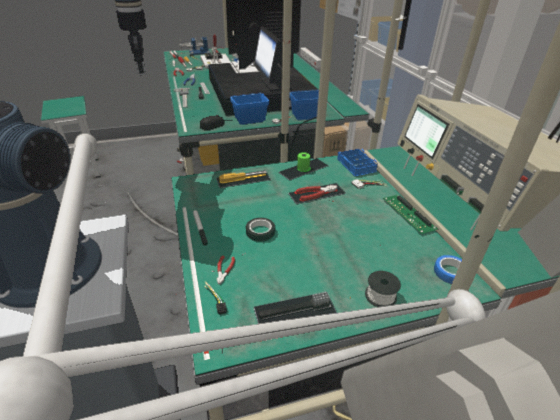

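The top view shows the roll (85,112), cutters (253,130), screwdriver (88,345) and brush (690,362) on their pads, with working ends up as the outlines had them. The spool and tape are unmoved. The side view agrees.

```bash
python3 - <<'E'
from h import *
print(workorder.sign_off(), manip.sense()['t'])
E
```

```text
the job is handed in; nothing more can be done
the job is handed in; nothing more can be done
```

I handed the job in at about 46 s. The cutters, screwdriver, brush and roll were put on their own pads in that order, and the jaws, blade and bristles are at the matching ends of their outlines.

**Corrections:** I shifted the brush twice after its first placing. The roll took three shifts, because the first one went too far.

**Last checks:**
- **Cutters:** within about 1 mm of the outline. At one point a rougher reading put them about 3 mm too far towards the jaws. The measured check did not support that, so I left them.
- **Screwdriver:** the handle covers its outline and the ends match. A sliver of about 1 mm of yellow shows along one side of the blade, and I left it.
- **Brush:** covers its outline, with only the two shoulder corners of the print showing evenly on either side.
- **Roll:** stands upright on the disc with an even ring of about 2 mm all round the visible edge. In the final top view its centre read about 5 mm short in x. That mask took in the roll's side as well as its top, so I trusted the close view of the ring.
- **Spool and black tape:** unmoved in the last top view, within about 0.2 mm of where they started.
- **Forces:** the wrist force stayed at about 10 N or less in every reading, and the arm ended clear of everything.

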